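Load two slide racks into a staining wheel

TASK

Carry on loading the staining wheel: lower one of the two narrow slide racks that stand on the bench fully into the empty dish at the opening in the splash guard, turn the wheel one click clockwise (seen from above) by its centre knob so that the next empty dish comes to the opening, and lower the other narrow rack fully into that one. Then set the soak dial on the pod three clicks clockwise from its zero tick. Do not drop or tip the racks, and leave the rack already in the wheel, the wide rack and the timer alone.

Things in the scene. Friction and masses are not known exactly. Their poses are not given: they have to be found in the camera images.
- rack_1: moulded white plastic slide rack, an open-topped box 34 mm wide (own x), 80 mm long (own y), 68 mm tall (own z), about 90 g; origin at the centre of its underside; its two long side walls are flat and upright, take it across the 34 mm width near the top. The two racks to be loaded are alike and either may go first or either way round. Stands on the bench at the robot's right.
- rack_2: moulded white plastic slide rack, an open-topped box 34 mm wide (own x), 80 mm long (own y), 68 mm tall (own z), about 90 g; origin at the centre of its underside; its two long side walls are flat and upright, take it across the 34 mm width near the top. The two racks to be loaded are alike and either may go first or either way round. Stands on the bench at the robot's right.
- rack_loaded: the same kind of narrow slide rack (34 x 80 x 68 mm, origin at the centre of its underside), already standing in the dish next to the one at the opening; it rides along with the wheel and must stay in its dish
- wide_rack: bystander: a wider, lower white slide rack, 70 x 80 x 45 mm, origin at the centre of its underside, on the bench at the far right; it does not fit the dishes
- timer: bystander: white bench timer, wedge-shaped, 68 x 40 x 58 mm, origin at the centre of its underside, on the bench at the front left
- stain_wheel: the grey fixed base of the staining wheel (273 mm diameter, 18 mm high) with a square control pod (74 x 74 mm, top 47 mm above the bench) on its right front; origin on the wheel's vertical axis at bench height, own z up; own -x points from the axis to the middle of the opening in the white splash guard. The guard is a 3 mm wall on the rim of the base (outer diameter 272 mm), its top 53 mm above the bench
- load_gap (a point): middle of the opening in the splash guard (about 72 degrees wide), at the height of the guard's top, 134.5 mm from the wheel's axis in the direction of the base's own -x
- wheel (a joint): angle of the aluminium wheel with its five grey dishes, rad; 0 at the start, grows clockwise seen from above; one click is 72 degrees (1.257 rad). A spring detent holds it at each click with up to 0.18 N m and pulls it into the nearest click when let go less than about half a click away; it turns without stops
- wheel_knob (a point): grip point of the wheel's centre knob, a black upright bar 14 mm thick, 44 mm long, its top 136 mm above the bench, this point on the wheel's axis 120 mm above the bench, higher than the racks in the dishes. At joint wheel = 0 the bar's 44 mm length lies along the base's own x axis (it points to the dish at the opening), and it turns with the wheel; this point's axes turn with the wheel, the bar lies along its x axis. Pinch it across the 14 mm and turn about the vertical
- dish_0 (a point): centre of the inner floor (28 mm above the bench) of the dish that is at the opening at the start. All dishes are alike: 85 mm long radially (pointing at the wheel's axis), 39 mm wide, the flared rim 53 mm above the bench, centre 80 mm from the wheel's axis; a rack stands in one lengthwise, 2.5 mm free all round, and rises 43 mm above the rim, its top 96 mm above the bench
- dish_4 (a point): centre of the inner floor of the dish that comes to the opening after one click clockwise (72 degrees counter-clockwise of dish_0 seen from above); otherwise as dish_0, it is empty
- dish_1 (a point): centre of the inner floor of the dish in which the loaded rack stands (72 degrees clockwise of dish_0 seen from above)
- dial (a joint): angle of the soak dial on the pod, rad; 0 at the start, where its pointer is at the long zero tick, grows clockwise seen from above; one click is 24 degrees (0.419 rad), each has a tick, three clicks are 1.257 rad. It clicks with up to 0.035 N m and settles in the nearest click when let go; stops at 0 and at seven clicks
- dial_grip (a point): grip point of the soak dial, on its vertical axis, 76 mm above the bench: a black upright bar 12 mm thick, 36 mm long, from 54 to 86 mm above the bench, over a round black skirt 41 mm across. At joint dial = 0 the bar's length lies along the base's own y axis and its white pointer end points to the base's +y; pinch it across the 12 mm. This point's axes turn with the dial, the bar lies along its y axis
- dial_pointer (a point): the pointer end of the dial's bar, 18 mm from the dial's axis

How it is judged:
On the way, in this order (a step that is already met when the one before it is completed fails the run):
1. a narrow rack stands fully down in the dish at the opening, let go, the wheel not yet turned (((distance between rack_1 and dish_0 below 0.008 m and angle between rack_1's own z axis and vertical below 0.1 rad and contact force between the fingers and rack_1 below 0.05 N) or (distance between rack_2 and dish_0 below 0.008 m and angle between rack_2's own z axis and vertical below 0.1 rad and contact force between the fingers and rack_2 below 0.05 N)) and value of joint wheel between -0.15 and 0.15 rad), for 0.2 s.
2. the wheel has been turned one click clockwise and rests there, with the first rack in its dish (((distance between rack_1 and dish_0 below 0.008 m and angle between rack_1's own z axis and vertical below 0.1 rad and contact force between the fingers and rack_1 below 0.05 N) or (distance between rack_2 and dish_0 below 0.008 m and angle between rack_2's own z axis and vertical below 0.1 rad and contact force between the fingers and rack_2 below 0.05 N)) and value of joint wheel between 1.10664 and 1.40664 rad and velocity of joint wheel between -0.05 and 0.05 rad/s), for 0.2 s.
3. the other narrow rack stands fully down in the next dish, now at the opening, let go (((distance between rack_1 and dish_0 below 0.008 m and distance between rack_2 and dish_4 below 0.008 m and angle between each of rack_1, rack_2's own z axis and vertical below 0.1 rad and contact force between the fingers and rack_1 below 0.05 N and contact force between the fingers and rack_2 below 0.05 N) or (distance between rack_2 and dish_0 below 0.008 m and distance between rack_1 and dish_4 below 0.008 m and angle between each of rack_2, rack_1's own z axis and vertical below 0.1 rad and contact force between the fingers and rack_2 below 0.05 N and contact force between the fingers and rack_1 below 0.05 N)) and value of joint wheel between 1.10664 and 1.40664 rad), for 0.2 s.
4. the soak dial has been turned to three clicks (value of joint dial between 1.13664 and 1.37664 rad), for 0.2 s.
At the end, for the whole second after the job is handed in: One narrow rack in the dish first at the opening, the other in the dish now there, the earlier rack in its own: upright (0.1 rad), centred within 8 mm, fully down, let go. Wheel at rest one click clockwise (1.257 ±0.15 rad), dial at three clicks (1.257 ±0.12 rad) (all of step 3 and all of step 4 and distance between rack_loaded and dish_1 below 0.008 m and angle between rack_loaded's own z axis and vertical below 0.1 rad and velocity of joint wheel between -0.05 and 0.05 rad/s and velocity of joint dial between -0.05 and 0.05 rad/s and linear speed of each of rack_1, rack_2, rack_loaded below 0.03 m/s); the robot touches nothing.
It fails at once if a bystander (wide rack, timer) is moved by more than 20 mm (distance of any of wide_rack, timer from where it was at the start of the episode above 0.02 m).
It fails at once if a narrow rack is tipped by more than 0.5 rad (angle between any of rack_1, rack_2, rack_loaded's own z axis and vertical above 0.5 rad).
It fails at once if a narrow rack is dropped (moves faster than 0.6 m/s while not held, a free fall of about 2 cm) ((linear speed of rack_1 above 0.6 m/s and contact force between the fingers and rack_1 below 0.05 N) or (linear speed of rack_2 above 0.6 m/s and contact force between the fingers and rack_2 below 0.05 N)).
It fails at once if the rack already in the wheel is taken out of its dish (distance between rack_loaded and dish_1 above 0.015 m).
It also fails if it takes over 72 s, if anything falls off the work surface, if the arm or the gripper's body presses on something with over 40 N, if the wrist force passes 120 N, or if a joint passes its speed limit or range.

ROBOT

A 6-joint arm with a two-finger parallel gripper is mounted at the origin on a cart in front of the work surface, level with it; the furniture and walls round the work are solid. World frame = base frame: x ahead of the robot, y to its left, z up, the work surface at z = 0. Lengths are in m, angles in rad, forces in N, time in s.
With the tool pointing down it reaches from about 0.425 to 0.95 m from the base axis. Payload 3.5 kg.
Tool frame: the origin (TCP) lies on the centre line of the jaws, within the pads' length; the fingertips stand tip_extent ahead of it and the grasp point (between the pads) lies 2 mm behind it (tip_extent is the distance from the TCP to the fingertips, in m); z points along the fingers, y is the direction in which the jaws open and shut (so a half turn about z gives the same grasp; the last joint's range is limited). The gripper opens to 85 mm and grips with 20 to 120 N. Pads are 22 mm wide; open, the fingers measure 114 mm over their backs; the gripper's body (76 mm by 85 mm) begins 54 mm behind the grasp point. The pads swing forward as they close: fully open they stand 13 mm farther back than shut.
Start: joints at [-1.348, 0.286, 1.577, -0, 1.279, -0.15], TCP at [0.246, -0.629, 0.248] pointing down, gripper open.
Joint ranges: [-2.77, 2.77], [-0.9, 2.22], [0.21, 2.48], [-1.53, 4.67], [0.24, 2.81], [-2.84, 2.84]. Speed limits (rad/s): [2.79, 2.79, 3.14, 3.14, 3.14, 3.14].

INTERFACE

Orientations are given as a unit quaternion [x, y, z, w].
In Python, from plant import * gives the robot as it stands.
- The arm moves only by the shell command python3 -m crank 'ROWS' [FORCE]. ROWS is JSON, a list of rows, each a list of 7 numbers: the gripper's target within -1 to 1 (shut at 1, half-way at 0, fully open at -1), then the shift along the tool's x, y, z in cm, then the turn, a rotation vector about the tool's x, y, z in degrees. In form: [[fingers, tx, ty, tz, wx, wy, wz], ...]. A call has 1 to 5 rows; each row shifts and turns the commanded pose from where the row before left it, along the tool's axes as they then stand; what a row does not reach is not made up. A row lasts 1/10 s, in which the tool goes at most 50 mm and 8.59 degrees, less where a joint would pass 70% of its speed; a pose out of reach is approached as far as the arm can. A call is refused whole if a number of a shift passes 5 or a number of a turn 8.59, either way. A call with a gripper value outside its range is refused whole. The fingers move at their own pace and stop on an object; FORCE is the grip in N (left out, the last holds). Time passes only in rows, so rows that do not move let the fingers close. It gives the time, the measured TCP pose, the force and the opening at its end, in the units of the state.
- get_state(): the state, without advancing time (a new reading comes with each control period).
- read_camera(name): name is "side" or "top" or "wrist"; returns a dict with "color" (480x640x3 uint8, red, green, blue), "vfov" (degrees; the focal length in pixels is half the picture's height over the tangent of half this angle, whatever the lens; pixels are square), "cx", "cy" (the principal point, pixels), "distortion" ([k1, k2, p1, p2, k3] as OpenCV has them; the pictures are not rectified), "cam_to_world" (4x4, takes a point from camera to world coordinates). Camera axes: x right, y up, looking along -z (the intrinsics and any distortion apply to the point x, -y, -z); pixel columns grow to the right and rows downward; lengths in m; the calibration is good to about 2 mm. A picture is of the moment at which its call begins. There is no depth.
- sign_off(): hands the job in, once; it reports no verdict.
Trained networks look in the newest picture that a camera, given by its name, has taken for a name from the list of things; names that differ only in an ending like _2 or _b are one class to them, and where a whole thing is asked for, a point or a joint stands for the part that bears it (a point fixed in the world has none). Each returns a list of dicts, best first, with "p" (0 to 1); they miss things now and then, are a little off and sometimes report something else, mostly with a low value. They report only what shows in the picture. A call takes as long as a camera call.
- trace(thing, camera): "pixels" (480x640 bool, what is visible of it) and "location" ([column, row] in pixels, amid what is visible of it).
- place_of(thing, camera): "location" ([column, row] in pixels: a listed point, or the origin of a listed thing).
The state is a dict: "time": time; "qpos": joint angles; "dq": joint speeds; "joint_efforts": joint torques, N m; "eef_pos": TCP position; "tcp_rot": TCP orientation; "contact_force": force on the tool from outside, world axes, zero at the start; "wrist_torque": the same for the moment, N m; "opening": opening from 0.0 (shut) to 1.0 (fully open).
Only numpy, scipy, OpenCV 4.12 (cv2) and the standard library are available. Lean on these libraries where they do the work, as an engineer would, in place of code of your own. Each camera call takes 0.05 s, during which the arm holds its last target.

## Working session

There is one attempt and no reset: what is moved stays moved. The work goes in short steps, Python scripts to look and compute and a shell command to move; the robot and the scene stay as the last step left them, time stands still between calls to the robot, and variables do not carry over. Pictures are saved under pics/ and viewed, and the job is handed in when it is done.

```bash
ls; mkdir -p pics; python3 - <<'E'
from plant import *
import cv2
s=get_state();print(s)
for n in("side","top","wrist"):
    r=read_camera(n);cv2.imwrite(f"pics/{n}0.png",r["color"][:,:,::-1]);print(n,r["vfov"],r["cx"],r["cy"],r["distortion"],r["cam_to_world"])
E
```

```text
pics
{'time': 0.0, 'qpos': array([-1.34802921e+00,  2.87190692e-01,  1.57814048e+00,  3.64164623e-06,
        1.27858643e+00, -1.49991485e-01]), 'dq': array([-5.78765742e-04, -4.81601257e-04,  1.67931764e-03,  6.92484245e-04,
        5.90298517e-04, -4.04993417e-05]), 'joint_efforts': array([ 3.17102581e-05, -4.05979657e+01, -2.92626590e+01, -1.47771848e-04,
        5.78848514e-03,  1.41648208e-06]), 'eef_pos': array([ 0.24572539, -0.6280413 ,  0.24695021]), 'tcp_rot': array([ 9.82681032e-01,  1.85301481e-01, -4.05486762e-05, -1.16176770e-03]), 'contact_force': array([-0.15618478,  0.58794955, -0.38926765]), 'wrist_torque': array([ 0.03673768, -0.05306852, -0.03278589]), 'opening': 1.0006792867790637}
side 49.13352959033086 314.9243023866306 233.40299591973792 [-0.0982167  0.         0.         0.         0.       ] [[-0.99995694  0.0087716   0.00302793  0.55441024]
 [-0.00144846 -0.46984544  0.88274751  0.98674161]
 [ 0.00916576  0.88270512  0.46983791  0.65034837]
 [ 0.          0.          0.          1.        ]]
top 49.80221585086181 310.07653676630537 240.78395449541532 [-0.13065929  0.          0.          0.          0.        ] [[ 1.10985245e-03  9.85160888e-01 -1.71629816e-01  3.57338218e-01]
 [-9.99811176e-01  4.42289552e-03  1.89222413e-02 -3.60100789e-02]
 [ 1.94005528e-02  1.71576407e-01  9.84979774e-01  1.19869797e+00]
 [ 0.00000000e+00  0.00000000e+00  0.00000000e+00  1.00000000e+00]]
wrist 63.51324604540747 316.2614888826951 239.07841541068615 [-0.02368465  0.          0.          0.          0.        ] [[ 0.36318202  0.89758247  0.24988904  0.30875748]
 [-0.93171423  0.35065835  0.09459027 -0.60463932]
 [-0.00272311 -0.26717866  0.96364317  0.37224414]
 [ 0.          0.          0.          1.        ]]
```

View pics/top0.png

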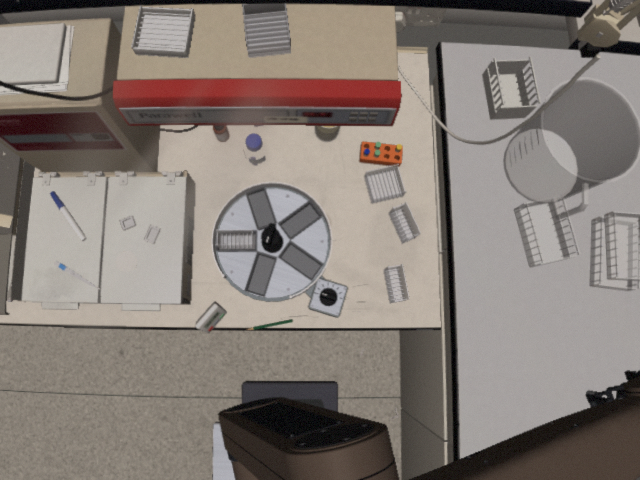

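View pics/side0.png

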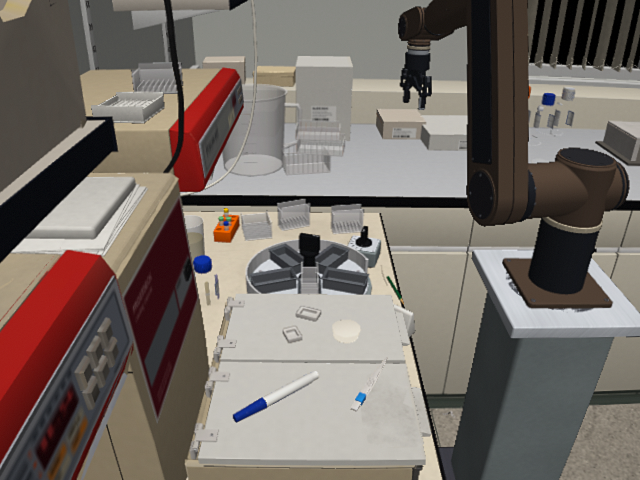

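View pics/wrist0.png

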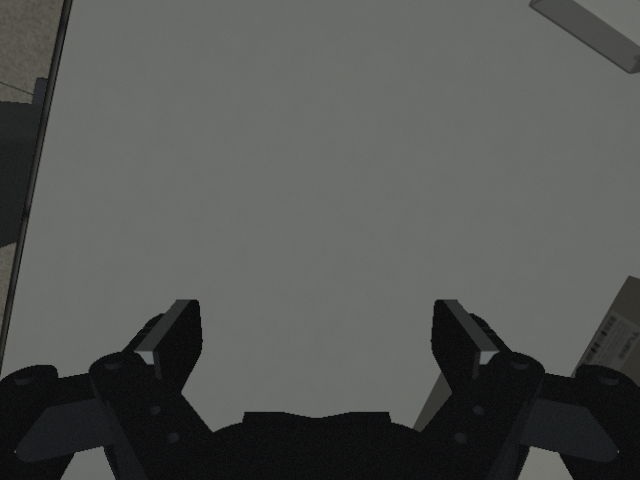

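```bash
cat > h.py <<'E'
from plant import *
import cv2, numpy as np
from scipy.spatial.transform import Rotation as R
def K(r):
    f=r["color"].shape[0]/2/np.tan(np.radians(r["vfov"])/2)
    return np.array([[f,0,r["cx"]],[0,f,r["cy"]],[0,0,1]]),np.array(r["distortion"])
def ray(r,px):
    k,d=K(r);u=cv2.undistortPoints(np.array([[px]],float),k,d)[0,0]
    T=r["cam_to_world"];v=T[:3,:3]@np.array([u[0],-u[1],-1.]);return T[:3,3],v
def onz(r,px,z):
    o,v=ray(r,px);return o+v*(z-o[2])/v[2]
def proj(r,P):
    k,d=K(r);T=r["cam_to_world"];p=(np.atleast_2d(P)-T[:3,3])@T[:3,:3];p=p*[1,-1,-1]
    return cv2.projectPoints(p,np.zeros(3),np.zeros(3),k,d)[0][:,0]
def save(r,n,box=None,s=1):
    im=r["color"][:,:,::-1]
    if box: x,y,w,h=box; im=cv2.resize(im[y:y+h,x:x+w],None,fx=s,fy=s,interpolation=cv2.INTER_CUBIC)
    cv2.imwrite("pics/"+n+".png",im)
E
python3 - <<'E'
from h import *
r=read_camera("top")
zs=dict(rack_1=0,rack_loaded=.028,wide_rack=0,timer=0,stain_wheel=0,load_gap=.053,wheel_knob=.12,dish_0=.028,dish_4=.028,dish_1=.028,dial_grip=.076,dial_pointer=.076)
for n,z in zs.items():
    for q in place_of(n,"top")[:3]: print(n,round(q["p"],2),np.round(q["location"],1),np.round(onz(r,q["location"],z),4))
save(r,"topc",(190,130,250,210),3.2)
E
```

```text
rack_1 0.82 [393.  282.5] [ 0.4681 -0.2531  0.    ]
rack_1 0.79 [396.7 223. ] [ 0.6102 -0.2656  0.    ]
rack_loaded 0.71 [236.5 241.8] [0.5582 0.1106 0.028 ]
wide_rack 0.78 [386.3 187.4] [ 0.6979 -0.243   0.    ]
timer 0.61 [208.  313.1] [0.3958 0.1763 0.    ]
timer 0.33 [274.6 244.2] [0.5577 0.0243 0.    ]
stain_wheel 0.79 [279.  243.3] [0.5599 0.014  0.    ]
load_gap 0.2 [329.7 299.4] [ 0.4256 -0.1016  0.053 ]
wheel_knob 0.72 [272.2 236.3] [0.5546 0.0236 0.12  ]
wheel_knob 0.53 [236.6 242.6] [0.5407 0.0988 0.12  ]
dish_0 0.9 [238.3 242.3] [0.5571 0.1064 0.028 ]
dish_0 0.86 [259.7 275.6] [0.4805 0.0559 0.028 ]
dish_0 0.72 [299.  259.2] [ 0.5185 -0.0332  0.028 ]
dish_4 0.9 [238.3 242.3] [0.5571 0.1064 0.028 ]
dish_4 0.86 [259.7 275.6] [0.4805 0.0559 0.028 ]
dish_4 0.72 [299.  259.2] [ 0.5185 -0.0332  0.028 ]
dish_1 0.9 [238.3 242.3] [0.5571 0.1064 0.028 ]
dish_1 0.86 [259.7 275.6] [0.4805 0.0559 0.028 ]
dish_1 0.72 [299.  259.2] [ 0.5185 -0.0332  0.028 ]
dial_grip 0.65 [325.6 297.5] [ 0.4283 -0.0914  0.076 ]
dial_grip 0.5 [260.1 275.6] [0.4755 0.0513 0.076 ]
dial_pointer 0.81 [320.7 294.3] [ 0.4352 -0.0808  0.076 ]
```

View pics/topc.png

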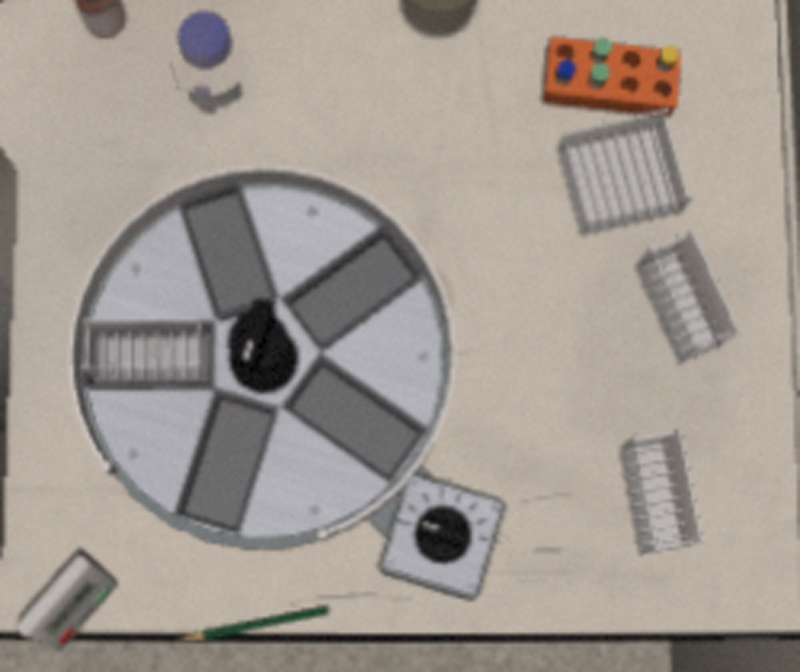

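```bash
cat >> h.py <<'E'
def go(p,yaw=None,st=None):
    """tool-frame shift (cm) to world p, and turn about tool z (deg) to yaw (angle of tool x in world, deg)"""
    s=st or get_state();Rm=R.from_quat(s["tcp_rot"]).as_matrix();d=np.array(p)-s["eef_pos"]
    y0=np.degrees(np.arctan2(Rm[1,0],Rm[0,0]));dz=None if yaw is None else -((yaw-y0+90)%180-90)
    print("t",round(s["time"],2),"tcp",np.round(s["eef_pos"],4),"yaw",round(y0,2),"tilt",np.round(Rm[:2,2],4),"F",np.round(s["contact_force"],1),"T",np.round(s["wrist_torque"],2),"open",round(s["opening"],3),"q6",round(s["qpos"][5],2),
      "| shift cm",np.round(Rm.T@d*100,2),"turn",dz)
E
python3 - <<'E'
import plant;print([n for n in dir(plant) if n[0]!='_'], getattr(plant,'tip_extent',None))
from h import *
go((.46,-.14,.30),0)
# wheel fit
D=np.array([[.5571,.1064],[.4805,.0559],[.5185,-.0332]])
from scipy.optimize import least_squares
f=lambda v:(v[:2]+.08*np.c_[np.cos(v[2]-np.radians([72,0,-72])),np.sin(v[2]-np.radians([72,0,-72]))]-D).ravel()
o=least_squares(f,[.555,.02,2.8]);print(o.x,np.degrees(o.x[2]),o.fun)
E
```

```text
['Unreachable', 'get_state', 'place_of', 'read_camera', 'sign_off', 'tip_extent', 'trace'] 0.017
t 0.8 tcp [ 0.2459 -0.6286  0.2484] yaw 21.36 tilt [ 0.     -0.0001] F [-0.5 -0.1  0.1] T [ 0.01 -0.06  0.04] open 1.0 q6 -0.15 | shift cm [ 37.74 -37.71  -5.17] turn 21.360334800234966
[0.56017872 0.03114936 2.86255962] 164.01258492971607 [ 0.0002692   0.00470001  0.00277294 -0.00271654 -0.00304214 -0.00198347]
```

```bash
python3 -m crank '[[-1,3.43,-3.43,-0.47,0,0,0],[-1,3.43,-3.43,-0.47,0,0,0],[-1,3.43,-3.43,-0.47,0,0,0],[-1,3.43,-3.43,-0.47,0,0,0],[-1,3.43,-3.43,-0.47,0,0,0]]' 40
python3 -m crank '[[-1,3.43,-3.43,-0.47,0,0,0],[-1,3.43,-3.43,-0.47,0,0,0],[-1,3.43,-3.43,-0.47,0,0,0],[-1,3.43,-3.43,-0.47,0,0,0],[-1,3.43,-3.43,-0.47,0,0,0]]'
python3 -m crank '[[-1,3.43,-3.43,-0.47,0,0,0],[-1,0,0,0,0,0,8],[-1,0,0,0,0,0,8],[-1,0,0,0,0,0,5.36],[-1,0,0,0,0,0,0]]'
python3 - <<'E'
from h import *
go((.46,-.14,.30),0)
r=read_camera("wrist");save(r,"w1")
for n,z in dict(rack_1=0,stain_wheel=0,load_gap=.053,wheel_knob=.12,dish_0=.028,dial_grip=.076,dial_pointer=.076,wide_rack=0).items():
    for q in place_of(n,"wrist")[:4]: print(n,round(q["p"],2),np.round(q["location"],1),np.round(onz(r,q["location"],z),4))
E
```

```text
time: 1.3
eef_pos: [0.3436, -0.4047, 0.2722]
tcp_rot: [0.983, 0.185, 0.0, 0.0]
contact_force: [0.3, 0.5, 0.1]
opening: 1.001
time: 1.8
eef_pos: [0.4408, -0.1824, 0.296]
tcp_rot: [0.983, 0.185, 0.0, 0.0]
contact_force: [0.5, -0.1, -0.8]
opening: 1.001
time: 2.3
eef_pos: [0.4599, -0.1395, 0.3002]
tcp_rot: [1.0, 0.0, 0.0, 0.0]
contact_force: [-0.4, 0.3, 0.4]
opening: 0.996
t 2.3 tcp [ 0.4599 -0.1395  0.3002] yaw 0.04 tilt [ 0.0004 -0.0002] F [-0.4  0.3  0.4] T [ 0.   -0.02  0.03] open 0.996 q6 1.06 | shift cm [0.01 0.05 0.02] turn 0.04306097987378621
rack_1 0.95 [417.  192.4] [ 0.4629 -0.2514  0.    ]
rack_1 0.78 [450.4  52.1] [ 0.6057 -0.276   0.    ]
rack_1 0.65 [113.2 229.4] [0.4209 0.091  0.    ]
stain_wheel 0.6 [155.1  99.3] [0.5606 0.0277 0.    ]
load_gap 0.63 [111.6 232.1] [0.4314 0.0641 0.053 ]
wheel_knob 0.64 [93.8 85.4] [0.5615 0.0253 0.12  ]
dish_0 0.97 [215.2 143.3] [ 0.5164 -0.0394  0.028 ]
dish_0 0.74 [129.  178.5] [0.4817 0.0518 0.028 ]
dish_0 0.19 [156.1  99.1] [0.5586 0.0156 0.028 ]
dial_grip 0.76 [273.9 236.7] [ 0.4328 -0.1007  0.076 ]
dial_pointer 0.67 [252.5 228.3] [ 0.4409 -0.081   0.076 ]
```

View pics/w1.png

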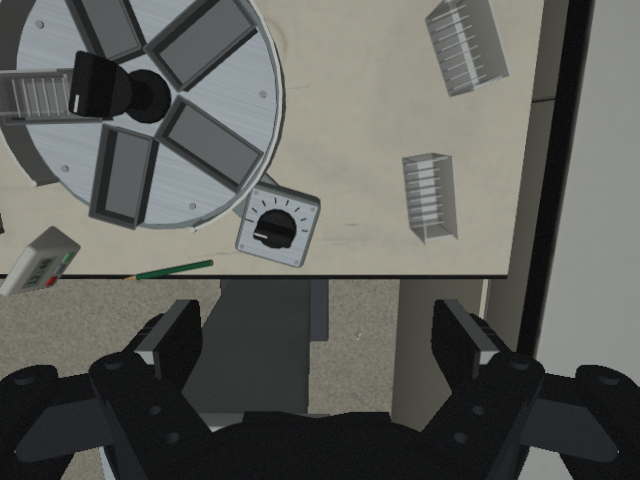

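```bash
python3 -m crank '[[-1,0,3.8,3.0,0,0,0],[-1,0,3.8,3.0,0,0,0],[-1,0,3.8,3.0,0,0,0],[-1,0,0,0,0,0,0]]'
python3 - <<'E'
from h import *
go((.463,-.253,.20),0)
r=read_camera("wrist");save(r,"w2")
for n,z in dict(rack_1=0,dial_grip=.076,dial_pointer=.076,wide_rack=0).items():
    for q in place_of(n,"wrist")[:4]: print(n,round(q["p"],2),np.round(q["location"],1),np.round(onz(r,q["location"],z),4))
E
```

```text
time: 3.15
eef_pos: [0.4574, -0.2557, 0.2047]
tcp_rot: [1.0, -0.002, -0.004, -0.002]
contact_force: [-0.9, 0.5, 0.5]
opening: 0.998
t 3.15 tcp [ 0.4574 -0.2557  0.2047] yaw -0.22 tilt [-0.0072  0.0048] F [-0.9  0.5  0.5] T [ 0.02  0.   -0.01] open 0.998 q6 0.87 | shift cm [ 0.56 -0.27  0.47] turn -0.22004350617559965
rack_1 0.87 [342.7  20.8] [ 0.6056 -0.2765  0.    ]
rack_1 0.68 [ 69.  258.5] [ 0.4142 -0.0305  0.    ]
rack_1 0.64 [313.1 206.6] [ 0.461  -0.2528  0.    ]
dial_grip 0.71 [ 95.4 266.5] [ 0.4341 -0.1008  0.076 ]
dial_pointer 0.63 [ 69.3 260. ] [ 0.4389 -0.0829  0.076 ]
```

View pics/w2.png

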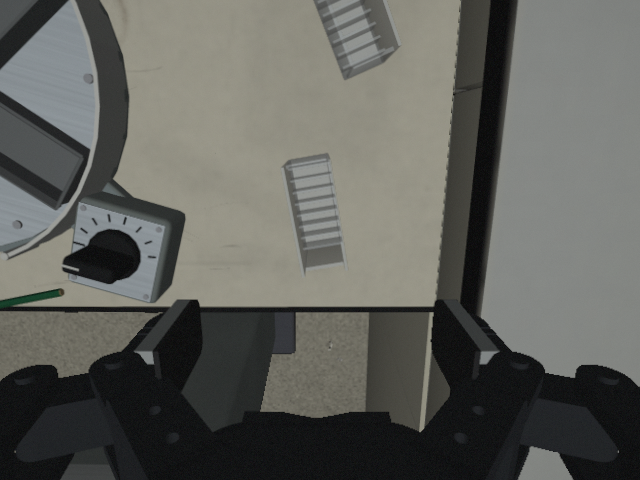

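```bash
cat >> h.py <<'E'
from scipy.optimize import minimize
def box(p,w=.034,l=.08,h=.068,z0=0):
    c,s=np.cos(p[2]),np.sin(p[2]);P=[]
    for z in (z0,z0+h):
        for a,b in((1,1),(1,-1),(-1,-1),(-1,1)):
            u,v=b*l/2,a*w/2;P.append([p[0]+c*u-s*v,p[1]+s*u+c*v,z])
    return np.array(P)   # p[2]=angle of long axis
def fitbox(r,mask,p0,**k):
    m=mask.astype(np.float32)
    h=cv2.convexHull(np.argwhere(mask)[:,::-1].astype(np.int32)); m=cv2.fillConvexPoly(np.zeros((480,640),np.float32),h,1)
    S=16
    def cost(p):
        q=cv2.convexHull(proj(r,box(p,**k)).astype(np.float32))
        i=cv2.fillConvexPoly(np.zeros((480,640),np.uint8),np.round(q*S).astype(np.int32),255,cv2.LINE_AA,4)
        return np.abs(i/255-m).sum()
    o=minimize(cost,p0,method="Nelder-Mead",options=dict(initial_simplex=np.array(p0)+np.array([[0,0,0],[.006,0,0],[0,.006,0],[0,0,.15]]),xatol=1e-5,fatol=.5))
    return o.x,o.fun,m.sum()
def draw(im,r,B):
    q=np.round(proj(r,B)).astype(int)
    for i in range(4):
        for a,b in((i,(i+1)%4),(i+4,(i+1)%4+4),(i,i+4)): cv2.line(im,tuple(map(int,q[a])),tuple(map(int,q[b])),(255,0,0) if a<4 else (0,255,0),1)
E
python3 - <<'E'
from h import *
r=read_camera("wrist");im=r["color"].copy();go((.463,-.253,.2))
for q in trace("rack_1","wrist"):
    m=q["pixels"];ys,xs=np.where(m);print(q["p"],q["location"],xs.min(),xs.max(),ys.min(),ys.max())
    if q["p"]<.4 or ys.min()<3: continue
    p0=[*onz(r,q["location"],.034)[:2],.1];x,f,a=fitbox(r,m,p0);print(np.round(x[:2],4),np.degrees(x[2]),f,a);draw(im,r,box(x))
save(dict(color=im),"w3",(220,100,200,200),3)
rt=read_camera("top")
for q in trace("rack_1","top"):
    m=q["pixels"];
    if q["p"]<.4:continue
    p0=[*onz(rt,q["location"],.034)[:2],.1];x,f,a=fitbox(rt,m,p0);print("top",q["p"],np.round(x[:2],4),np.degrees(x[2]),f,a)
E
```

```text
t 3.45 tcp [ 0.4606 -0.2534  0.2116] yaw 0.08 tilt [ 0.0022 -0.0017] F [0.1 0.1 0.1] T [ 0.02  0.02 -0.03] open 1.0 q6 0.87 | shift cm [ 0.24 -0.04  1.17] turn None
0.92 [358.1, 37.9] 313 400 0 87
0.91 [314.4, 218.6] 285 348 159 280
[ 0.4644 -0.2553] 9.427452178680602 155.30196078431374 5673.0
top 0.64 [ 0.6048 -0.275 ] 22.91270675022581 72.10588235294117 822.0
```

View pics/w3.png

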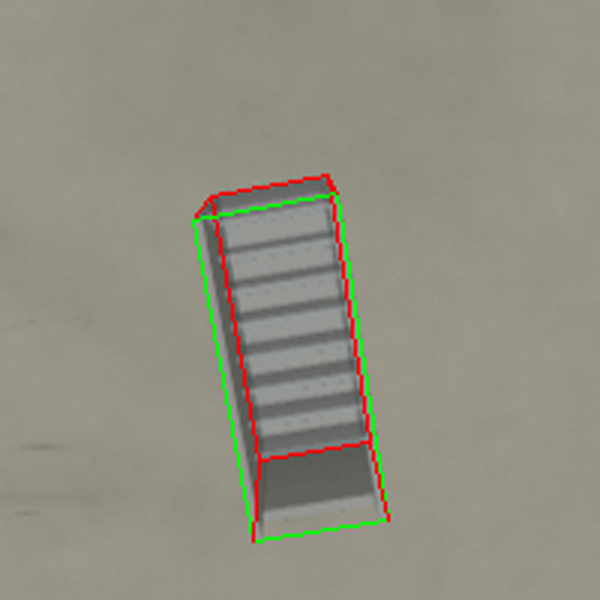

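```bash
python3 -m crank '[[-1,0,0,0,0,0,-4.7],[-1,0,0,0,0,0,-4.7],[-1,0,0,0,0,0,0]]'
python3 - <<'E'
from h import *
go((.4644,-.2553,.058),9.43)
E
```

```text
time: 3.9
eef_pos: [0.4601, -0.2535, 0.2106]
tcp_rot: [0.997, 0.082, 0.0, 0.0]
contact_force: [0.0, 0.6, 0.0]
opening: 0.999
t 3.9 tcp [ 0.4601 -0.2535  0.2106] yaw 9.44 tilt [ 0.0008 -0.0007] F [0.  0.6 0. ] T [-0.02  0.01  0.01] open 0.999 q6 0.71 | shift cm [ 0.38  0.24 15.26] turn 0.010407044434714408
```

```bash
python3 -m crank '[[-1,0.4,0.25,3.8,0,0,0],[-1,0,0,4,0,0,0],[-1,0,0,4,0,0,0],[-1,0,0,2,0,0,0],[-1,0,0,1.3,0,0,0]]' 40
python3 -m crank '[[-1,0,0,0,0,0,0],[-1,0,0,0,0,0,0]]'
python3 - <<'E'
from h import *
go((.4644,-.2553,.058),9.43)
r=read_camera("wrist");save(r,"w4")
E
```

```text
time: 4.4
eef_pos: [0.4633, -0.2546, 0.057]
tcp_rot: [0.997, 0.081, -0.001, -0.001]
contact_force: [0.4, -1.3, 0.2]
opening: 1.0
time: 4.6
eef_pos: [0.465, -0.2561, 0.0602]
tcp_rot: [0.997, 0.082, 0.001, 0.001]
contact_force: [0.9, -0.5, 0.4]
opening: 1.002
t 4.6 tcp [ 0.465  -0.2561  0.0602] yaw 9.38 tilt [ 0.0015 -0.0012] F [ 0.9 -0.5  0.4] T [0.01 0.08 0.01] open 1.002 q6 0.71 | shift cm [-0.04 -0.09  0.22] turn -0.05060727842504775
```

View pics/w4.png

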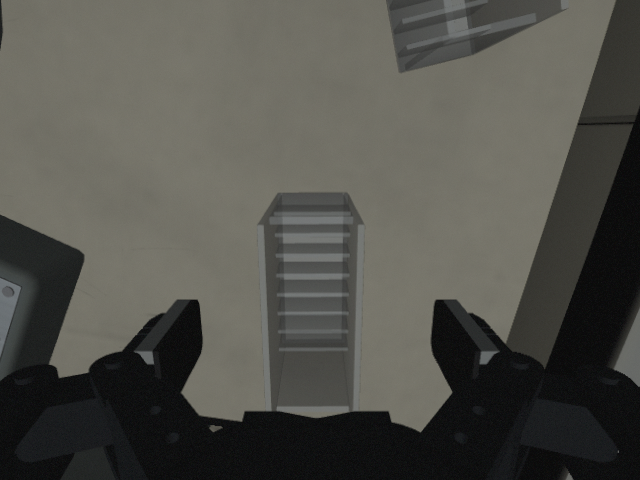

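```bash
python3 -m crank '[[-1,0,-0.15,0.15,0,0,0],[1,0,0,0,0,0,0],[1,0,0,0,0,0,0],[1,0,0,0,0,0,0],[1,0,0,0,0,0,0]]' 35
python3 -m crank '[[1,0,0,0,0,0,0],[1,0,0,0,0,0,0]]'
python3 - <<'E'
from h import *
go((.4644,-.2553,.058),9.43)
E
```

```text
time: 5.15
eef_pos: [0.4642, -0.2544, 0.058]
tcp_rot: [0.997, 0.082, 0.0, 0.0]
contact_force: [0.3, 0.7, 0.2]
opening: 0.39
time: 5.35
eef_pos: [0.4642, -0.2544, 0.0579]
tcp_rot: [0.997, 0.082, 0.0, 0.0]
contact_force: [0.0, -0.7, 1.5]
opening: 0.393
t 5.35 tcp [ 0.4642 -0.2544  0.0579] yaw 9.4 tilt [ 0.0006 -0.0005] F [ 0.  -0.7  1.5] T [-0.07  0.02  0.06] open 0.393 q6 0.71 | shift cm [ 0.    0.09 -0.01] turn -0.028454609984393642
```

```bash
python3 -m crank '[[1,0,0,-2,0,0,0],[1,0,0,-4,0,0,0],[1,0,0,-4,0,0,0],[1,0,0,-3,0,0,0],[1,0,0,0,0,0,0]]'
python3 - <<'E'
from h import *
go((.483,.053,.19),-16)
r=read_camera("wrist");save(r,"w5")
E
```

```text
time: 5.85
eef_pos: [0.4662, -0.2559, 0.1929]
tcp_rot: [0.997, 0.082, 0.004, 0.003]
contact_force: [1.3, -1.4, 0.2]
opening: 0.392
t 5.85 tcp [ 0.4662 -0.2559  0.1929] yaw 9.41 tilt [ 0.0078 -0.0063] F [ 1.3 -1.4  0.2] T [-0.03  0.01 -0.  ] open 0.392 q6 0.71 | shift cm [  6.7 -30.2   0.1] turn 25.40828541976171
```

View pics/w5.png

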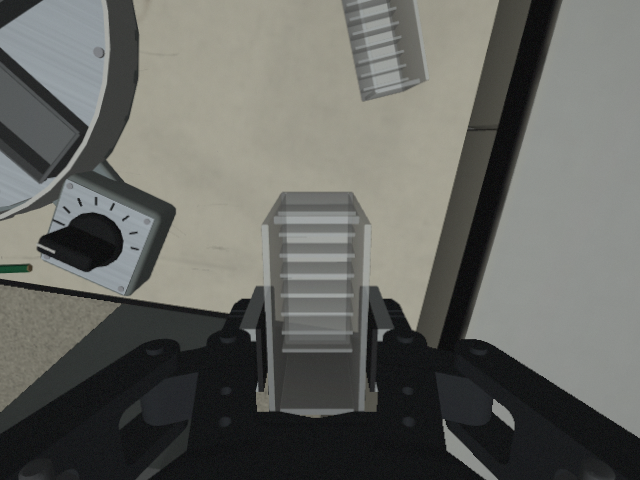

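```bash
python3 -m crank '[[1,0.96,-4.31,0,0,0,0],[1,0.96,-4.31,0,0,0,0],[1,0.96,-4.31,0,0,0,0],[1,0.96,-4.31,-2,0,0,0],[1,0,0,-3,0,0,8.47]]'
python3 -m crank '[[1,0,0,0,0,0,8.47],[1,0,0,0,0,0,8.47],[1,0,0,0,0,0,0],[1,0,0,0,0,0,0]]'
python3 - <<'E'
from h import *
go((.483,.053,.19),-16)
r=read_camera("wrist");save(r,"w6")
E
```

```text
time: 6.4
eef_pos: [0.4706, -0.0724, 0.2327]
tcp_rot: [1.0, 0.009, -0.005, -0.003]
contact_force: [0.9, -1.3, -0.7]
opening: 0.393
time: 6.8
eef_pos: [0.4728, -0.0775, 0.2356]
tcp_rot: [0.99, -0.138, -0.002, -0.0]
contact_force: [-0.2, 0.1, -1.4]
opening: 0.388
t 6.8 tcp [ 0.4728 -0.0775  0.2356] yaw -15.84 tilt [-0.0033  0.0013] F [-0.2  0.1 -1.4] T [-0.   -0.01  0.  ] open 0.388 q6 1.47 | shift cm [ -2.56 -12.83   4.57] turn 0.16499187527504944
```

View pics/w6.png

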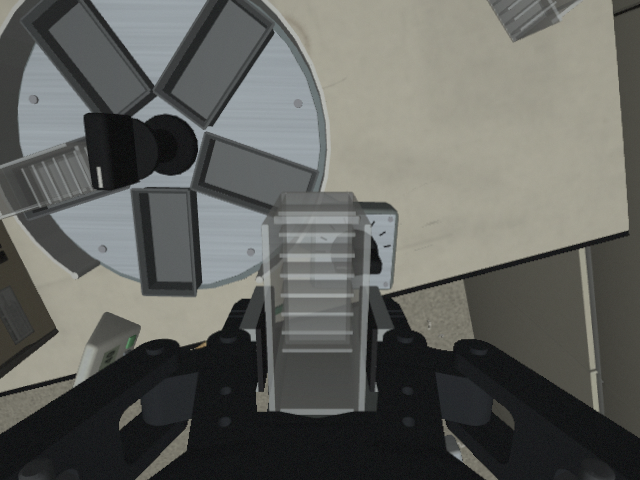

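```bash
cat > ov.py <<'E'
from h import *
import sys,pickle
def ov(r,v,name,boxr,s):
    S=s;x0,y0,w,h=boxr
    im=cv2.resize(r["color"][y0:y0+h,x0:x0+w,::-1],None,fx=S,fy=S,interpolation=cv2.INTER_CUBIC)
    def poly(P,c):
        q=((proj(r,P)-[x0,y0]+.5)*S).astype(int);cv2.polylines(im,[q],True,c,1)
    for k in range(5):
        a=v[2]-np.radians(72)*k
        c=v[:2]+.08*np.array([np.cos(a),np.sin(a)])
        poly(box([*c,a],w=.039,l=.085,z0=.028)[:4],(0,0,255));poly(box([*c,a],w=.039,l=.085,z0=.053)[:4],(0,255,0))
    t=np.linspace(0,2*np.pi,90)
    poly(np.c_[v[0]+.136*np.cos(t),v[1]+.136*np.sin(t),0*t+.053],(255,0,255))
    cv2.imwrite("pics/"+name+".png",im)
E
python3 - <<'E'
from ov import *
r=read_camera("wrist");pickle.dump(r,open("r6.pkl","wb"))
for n,z in dict(stain_wheel=0,load_gap=.053,wheel_knob=.12,dish_0=.028,).items():
    for q in place_of(n,"wrist")[:5]: print(n,round(q["p"],2),np.round(q["location"],1),np.round(onz(r,q["location"],z),4))
ov(r,[.5600,.028,np.radians(163)],"ov1",(0,0,340,300),2)
E
```

```text
stain_wheel 0.97 [178.2 143.4] [0.562  0.0267 0.    ]
load_gap 0.86 [171.5 305.6] [0.4319 0.0645 0.053 ]
wheel_knob 0.8 [111.5 150.3] [0.5618 0.0264 0.12  ]
dish_0 0.98 [173.9 235. ] [0.4869 0.0498 0.028 ]
dish_0 0.94 [257.8 175.6] [ 0.5162 -0.0387  0.028 ]
```

View pics/ov1.png

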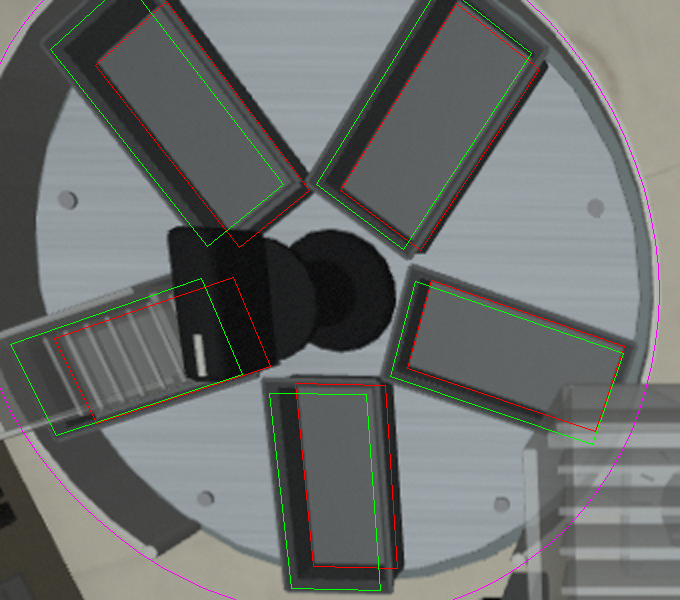

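```bash
python3 - <<'E'
from ov import *
r=pickle.load(open("r6.pkl","rb"))
im=r["color"][:,:,::-1]
g=lambda x,y,w,h,s:cv2.resize(cv2.convertScaleAbs(im[y:y+h,x:x+w],alpha=1.6),None,fx=s,fy=s,interpolation=cv2.INTER_CUBIC)
cv2.imwrite("pics/z1.png",g(120,180,100,120,5));cv2.imwrite("pics/z2.png",g(185,120,145,110,5))
E
```

```text
(no output)
```

View pics/z1.png

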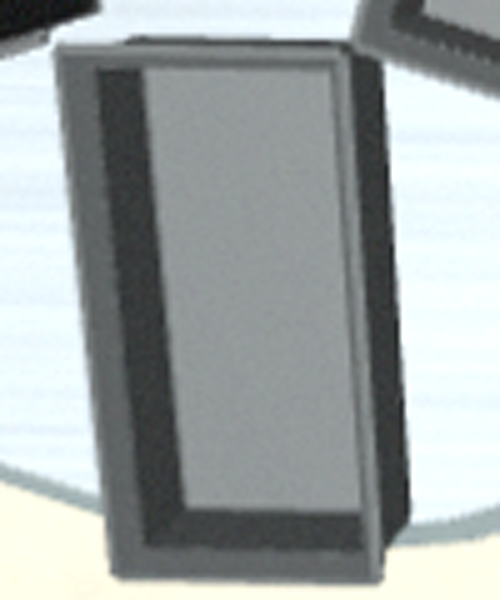

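View pics/z2.png

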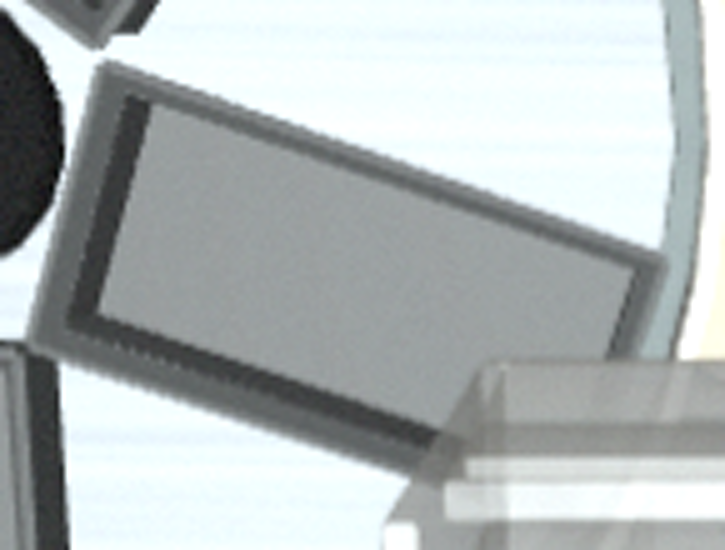

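```bash
python3 - <<'E'
from ov import *
from scipy.optimize import least_squares
r=pickle.load(open("r6.pkl","rb"))
cv=lambda x,y,x0,y0:((x+.5)/5-.5+x0,(y+.5)/5-.5+y0)
A=[cv(*p,120,180) for p in((57,45),(350,43),(383,580),(112,580))]
B=[cv(*p,185,120) for p in((105,62),(30,343),(665,258))]
F=[cv(184,510,120,180),cv(98,315,185,120)]
PA=[onz(r,p,.053) for p in A];PB=[onz(r,p,.053) for p in B];print(np.round(PA,4),np.round(PB,4))
print([round(np.linalg.norm(PA[i]-PA[(i+1)%4]),4) for i in range(4)],np.linalg.norm(PB[0]-PB[1]),np.linalg.norm(PB[0]-PB[2]))
# u radial outward, v tangential(+ = ccw)
def res(x):
    cx,cy,a,W,L,Wf,Lf=x;o=[]
    def pt(k,u,v,z):
        t=a+np.radians(72)*k;return [cx+np.cos(t)*(.08+u)-np.sin(t)*v,cy+np.sin(t)*(.08+u)+np.cos(t)*v,z]
    # image right at dish0 = ccw
    P=[pt(0,-L,-W,.053),pt(0,-L,W,.053),pt(0,L,W,.053),pt(0,L,-W,.053),pt(1,-L,W,.053),pt(1,-L,-W,.053),pt(1,L,W,.053),pt(0,Lf,-Wf,.028),pt(1,-Lf,-Wf,.028)]
    return (proj(r,P)-np.array(A+B+F)).ravel()
o=least_squares(res,[.56,.027,np.radians(163),.022,.045,.0195,.0425])
print(np.round(o.x,4),np.degrees(o.x[2]),np.round(o.fun.reshape(-1,2),1))
v=o.x[:3];print("dish0",v[:2]+.08*np.array([np.cos(v[2]),np.sin(v[2])]))
ov(r,v,"ov2",(0,0,340,300),2)
E
```

```text
[[0.5362 0.0579 0.053 ]
 [0.5234 0.0124 0.053 ]
 [0.4348 0.0403 0.053 ]
 [0.4477 0.0857 0.053 ]] [[ 0.5606 -0.0149  0.053 ]
 [ 0.5232  0.0116  0.053 ]
 [ 0.5082 -0.0895  0.053 ]]
[np.float64(0.0472), np.float64(0.0929), np.float64(0.0472), np.float64(0.0928)] 0.04589319952770385 0.09113217562194419
[0.5617 0.0259 2.8429 0.0232 0.0461 0.0208 0.0431] 162.88827657159106 [[-0.2  0.1]
 [-1.1  1.6]
 [-0.3  0.7]
 [ 0.4 -0.5]
 [ 0.  -0.8]
 [ 0.1 -0. ]
 [ 1.4 -0.3]
 [-0.1 -0.5]
 [-0.4 -0.2]]
dish0 [0.48522252 0.04943517]
```

View pics/ov2.png

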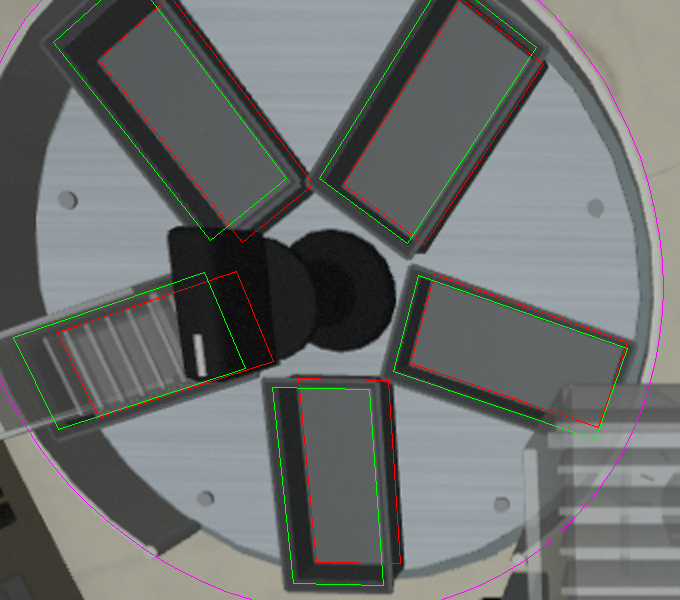

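```bash
python3 - <<'E'
from h import *
go((.4855,.0503,.125),-17.1)
E
```

```text
t 7.1 tcp [ 0.4736 -0.0779  0.2372] yaw -15.98 tilt [-0.0005  0.0002] F [-0.3 -0.7 -1.4] T [ 0.01  0.   -0.02] open 0.389 q6 1.47 | shift cm [ -2.38 -12.65  11.23] turn 1.1175047950926142
```

```bash
python3 -m crank '[[1,-0.8,-4.2,0,0,0,0],[1,-0.8,-4.2,0,0,0,0],[1,-0.78,-4.25,0,0,0,0],[1,0,0,4,0,0,1.1],[1,0,0,4,0,0,0]]'
python3 -m crank '[[1,0,0,2.2,0,0,0],[1,0,0,0,0,0,0],[1,0,0,0,0,0,0],[1,0,0,0,0,0,0]]'
python3 - <<'E'
from ov import *
go((.4855,.0503,.125),-17.1)
r=read_camera("wrist");save(r,"w7");pickle.dump(r,open("r7.pkl","wb"))
r=read_camera("top");save(r,"t7",(200,170,150,140),4)
r=read_camera("side");save(r,"s7",(230,200,170,110),4)
E
```

```text
time: 7.6
eef_pos: [0.4871, 0.0517, 0.1584]
tcp_rot: [0.989, -0.147, 0.003, -0.0]
contact_force: [0.2, -1.1, -1.2]
opening: 0.395
time: 8.0
eef_pos: [0.4872, 0.0501, 0.1376]
tcp_rot: [0.989, -0.149, 0.002, -0.0]
contact_force: [0.3, 0.4, -0.1]
opening: 0.389
t 8.0 tcp [0.4872 0.0501 0.1376] yaw -17.12 tilt [ 0.0038 -0.0004] F [ 0.3  0.4 -0.1] T [ 0.03  0.03 -0.04] open 0.389 q6 1.76 | shift cm [-0.18  0.03  1.26] turn -0.01585238645995446
```

View pics/w7.png

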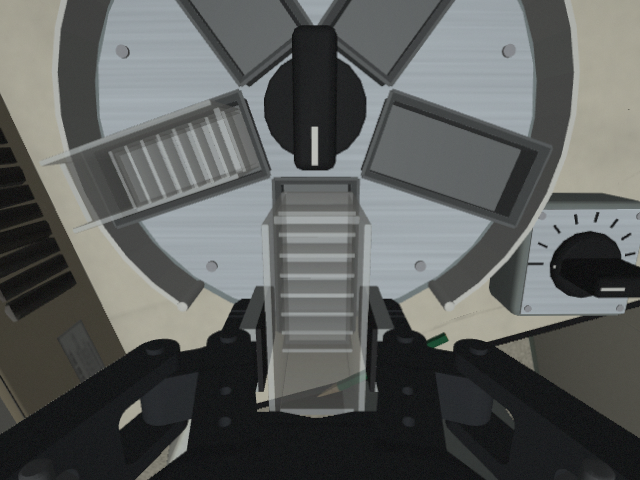

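View pics/s7.png

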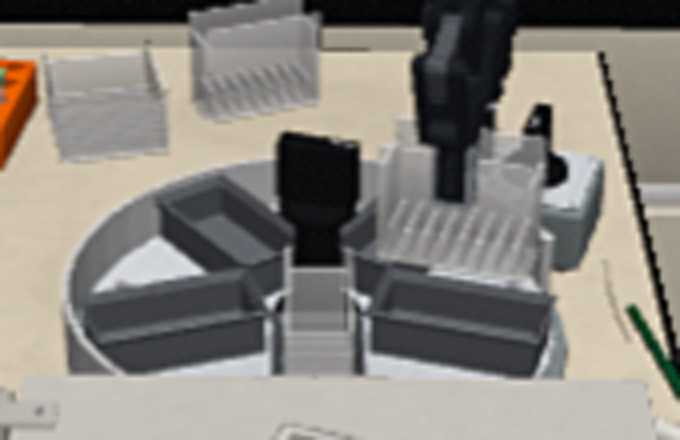

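```bash
python3 - <<'E'
from ov import *
go((.4855,.0503,.086),-17.1)
r=read_camera("wrist");im=r["color"][:,:,::-1][160:300,230:400];cv2.imwrite("pics/z3.png",cv2.resize(im,None,fx=4,fy=4,interpolation=cv2.INTER_CUBIC))
E
```

```text
t 8.15 tcp [0.4869 0.0501 0.1374] yaw -17.12 tilt [ 0.0035 -0.0004] F [ 0.2 -0.2 -1.2] T [ 0.02 -0.02  0.01] open 0.395 q6 1.76 | shift cm [-0.15  0.03  5.14] turn -0.018568730884965134
```

View pics/z3.png

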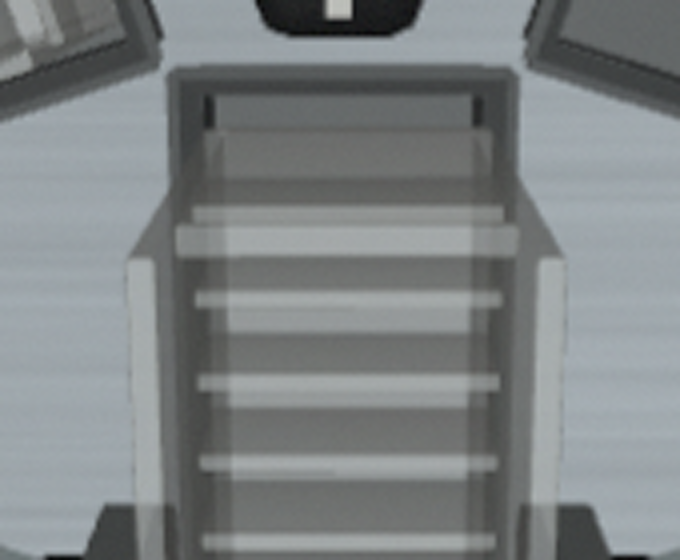

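View pics/t7.png

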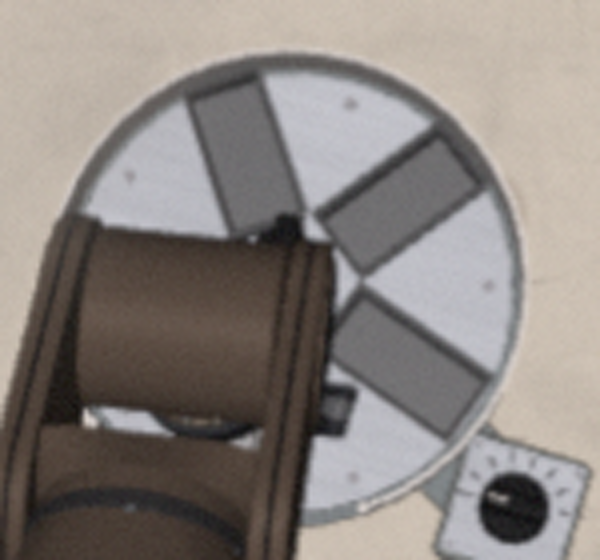

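```bash
python3 - <<'E'
from ov import *
r=pickle.load(open("r7.pkl","rb"))
f=lambda x,y,z:onz(r,(230+(x+.5)/4-.5,160+(y+.5)/4-.5),z)
a=np.radians(-17.1);T=np.array([[np.cos(a),np.sin(a)],[np.sin(a),-np.cos(a)]])
t=np.array([.4871,.0501])
for n,p in dict(rackbotL=(213,130,.0794),rackbotR=(490,130,.0794),racktopL=(128,258,.147),racktopR=(565,258,.147),rimL=(168,68,.053),rimR=(517,68,.053),knobstripe=(339,10,.136)).items():
    P=f(*p);print(n,np.round(P,4),"tool-rel mm",np.round(T@(P[:2]-t)*1000,1))
for n,z in dict(wheel_knob=.12,load_gap=.053,rack_1=.0794).items():
    for q in place_of(n,"wrist")[:2]: P=onz(r,q["location"],z);print(n,round(q["p"],2),np.round(P,4),np.round(T@(P[:2]-t)*1000,1))
E
```

```text
rackbotL [0.5302 0.0526 0.0794] tool-rel mm [ 40.4 -15.1]
rackbotR [0.5204 0.0212 0.0794] tool-rel mm [40.4 17.9]
racktopL [0.5305 0.0534 0.147 ] tool-rel mm [ 40.5 -15.9]
racktopR [0.5206 0.0213 0.147 ] tool-rel mm [40.5 17.7]
rimL [0.5369 0.0591 0.053 ] tool-rel mm [ 44.9 -23.3]
rimR [0.523  0.0143 0.053 ] tool-rel mm [44.8 23.7]
knobstripe [0.5429 0.0326 0.136 ] tool-rel mm [58.5  0.3]
wheel_knob 0.69 [0.5612 0.0267 0.12  ] [77.7  0.5]
load_gap 0.58 [ 0.426  -0.0953  0.053 ] [-15.7 156.9]
rack_1 0.94 [0.4858 0.0488 0.0794] [-0.9  1.7]
```

```bash
python3 -m crank '[[1,-0.18,-0.1,0.7,0,0,0],[1,0,0,1,0,0,0],[1,0,0,0.3,0,0,0],[1,0,0,0,0,0,0]]'
python3 -m crank '[[1,0,0,0.5,0,0,0],[1,0,0,0.4,0,0,0],[1,0,0,0.3,0,0,0],[1,0,0,0,0,0,0]]'
python3 - <<'E'
from ov import *
go((.4855,.0503,.086),-17.1)
r=read_camera("wrist");im=r["color"][:,:,::-1][160:300,230:400];cv2.imwrite("pics/z4.png",cv2.resize(im,None,fx=4,fy=4,interpolation=cv2.INTER_CUBIC))
E
```

```text
time: 8.75
eef_pos: [0.4833, 0.052, 0.1141]
tcp_rot: [0.989, -0.149, -0.001, 0.0]
contact_force: [-0.3, -0.8, -0.9]
opening: 0.39
time: 9.15
eef_pos: [0.4839, 0.0519, 0.1029]
tcp_rot: [0.989, -0.149, -0.001, 0.0]
contact_force: [-0.4, 0.1, -0.7]
opening: 0.388
t 9.15 tcp [0.4839 0.0519 0.1029] yaw -17.11 tilt [-0.0011  0.0001] F [-0.4  0.1 -0.7] T [ 0.01  0.03 -0.04] open 0.388 q6 1.77 | shift cm [0.2  0.1  1.69] turn -0.010943260780933883
```

View pics/z4.png

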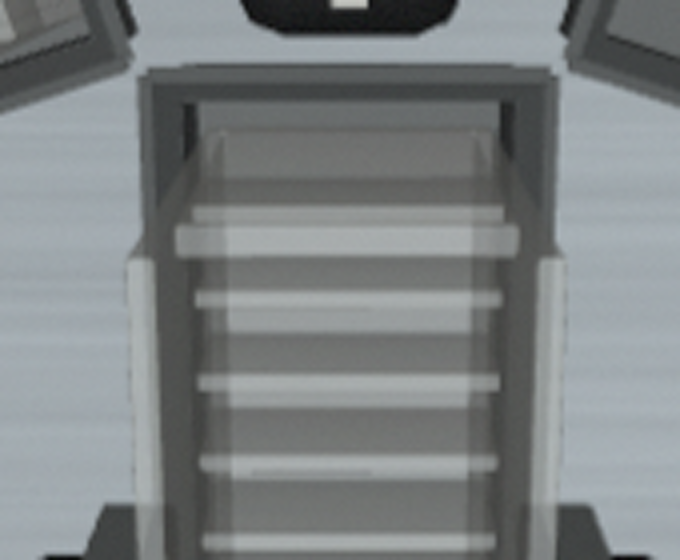

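```bash
python3 - <<'E'
from ov import *
r=read_camera("wrist");s=get_state();go((.4856,.0516,.086),-17.1)
f=lambda x,y,z:onz(r,(230+(x+.5)/4-.5,160+(y+.5)/4-.5),z)
a=np.radians(-17.1);T=np.array([[np.cos(a),np.sin(a)],[np.sin(a),-np.cos(a)]])
t=s["eef_pos"][:2]
for n,p in dict(rackbotL=(213,130,.0449),rackbotR=(490,130,.0449),rimL=(140,70,.053),rimR=(558,70,.053)).items():
    P=f(*p);print(n,np.round(P,4),"tool-rel mm",np.round(T@(P[:2]-t)*1000,1))
for n,z in dict(wheel_knob=.12).items():
    for q in place_of(n,"wrist")[:2]: P=onz(r,q["location"],z);print(n,round(q["p"],2),np.round(P,4),np.round(T@(P[:2]-t)*1000,1))
E
```

```text
t 9.25 tcp [0.4843 0.0518 0.1035] yaw -17.11 tilt [-0.  0.] F [ 0.4 -0.8 -1.5] T [-0.    0.   -0.03] open 0.39 q6 1.77 | shift cm [ 0.13 -0.02  1.75] turn -0.011309594968793135
rackbotL [0.5268 0.0544 0.0449] tool-rel mm [ 39.8 -15. ]
rackbotR [0.5171 0.023  0.0449] tool-rel mm [39.8 17.9]
rimL [0.5366 0.0591 0.053 ] tool-rel mm [ 47.9 -22.3]
rimR [0.5227 0.0142 0.053 ] tool-rel mm [47.8 24.7]
wheel_knob 0.87 [0.5608 0.0277 0.12  ] [80.2  0.6]
```

```bash
python3 -m crank '[[1,0.13,0,0,0,0,0],[1,0,0,0.4,0,0,0],[1,0,0,0.4,0,0,0],[1,0,0,0.4,0,0,0],[1,0,0,0,0,0,0]]'
python3 -m crank '[[1,0,0,0.3,0,0,0],[1,0,0,0.2,0,0,0],[1,0,0,0,0,0,0],[1,0,0,0,0,0,0]]'
python3 - <<'E'
from ov import *
go((.4856,.0516,.086),-17.1)
r=read_camera("wrist");im=r["color"][:,:,::-1][160:300,230:400];cv2.imwrite("pics/z5.png",cv2.resize(im,None,fx=4,fy=4,interpolation=cv2.INTER_CUBIC))
E
```

```text
time: 9.8
eef_pos: [0.4848, 0.0515, 0.0906]
tcp_rot: [0.989, -0.149, -0.001, 0.0]
contact_force: [0.3, 0.0, -0.6]
opening: 0.392
time: 10.2
eef_pos: [0.4855, 0.0515, 0.0865]
tcp_rot: [0.989, -0.149, -0.0, -0.0]
contact_force: [0.5, -0.4, 0.3]
opening: 0.395
t 10.2 tcp [0.4855 0.0515 0.0865] yaw -17.11 tilt [-0.  0.] F [ 0.5 -0.4  0.3] T [ 0.05  0.01 -0.03] open 0.395 q6 1.77 | shift cm [ 0.01 -0.01  0.05] turn -0.0062577177634182135
```

View pics/z5.png

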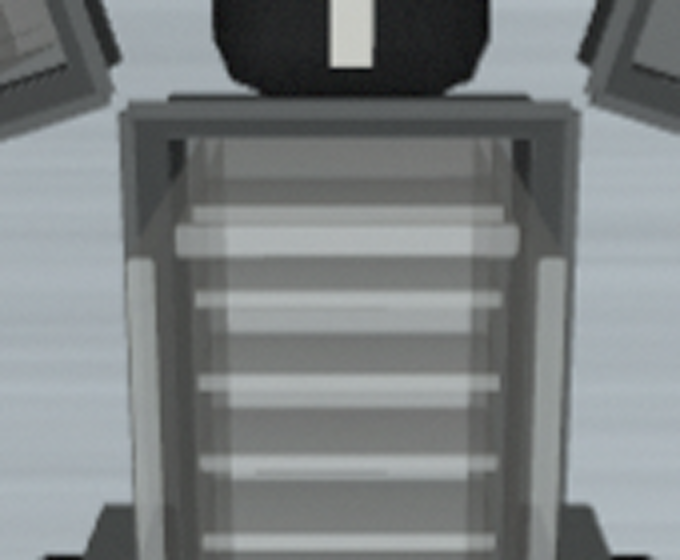

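```bash
python3 -m crank '[[1,0,0,0.1,0,0,0],[1,0,0,0,0,0,0],[-0.6,0,0,0,0,0,0],[-0.6,0,0,0,0,0,0],[-0.6,0,0,0,0,0,0]]'
python3 -m crank '[[-0.6,0,0,-1,0,0,0],[-0.6,0,0,-3,0,0,0],[-0.6,0,0,-4,0,0,0],[-0.6,0,0,-4,0,0,0],[-0.6,0,0,0,0,0,0]]'
python3 - <<'E'
from ov import *
go((.5615,.0265,.2),162.9)
r=read_camera("wrist");save(r,"w8");pickle.dump(r,open("r8.pkl","wb"))
r=read_camera("side");save(r,"s8",(230,200,170,110),4)
E
```

```text
time: 10.75
eef_pos: [0.4855, 0.0515, 0.0856]
tcp_rot: [0.989, -0.149, 0.0, -0.0]
contact_force: [0.3, 0.0, -0.2]
opening: 0.8
time: 11.25
eef_pos: [0.4894, 0.0512, 0.2133]
tcp_rot: [0.989, -0.149, 0.007, -0.0]
contact_force: [-0.1, 0.6, 0.5]
opening: 0.805
t 11.25 tcp [0.4894 0.0512 0.2133] yaw -17.1 tilt [ 0.014  -0.0014] F [-0.1  0.6  0.5] T [-0.04  0.01 -0.01] open 0.805 q6 1.77 | shift cm [7.6  0.24 1.44] turn 0.0010601318780345537
```

View pics/w8.png

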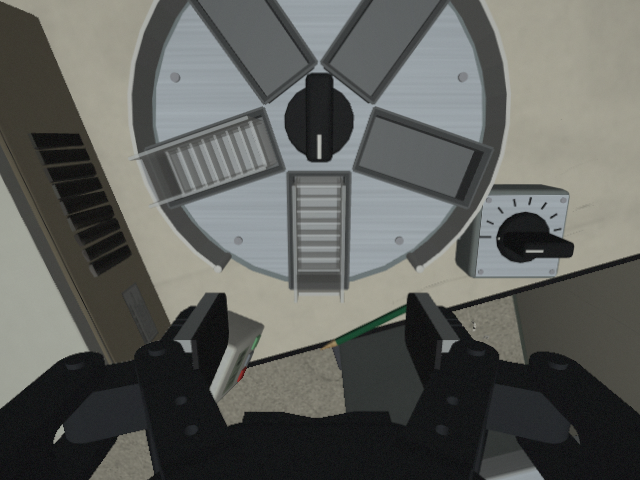

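View pics/s8.png

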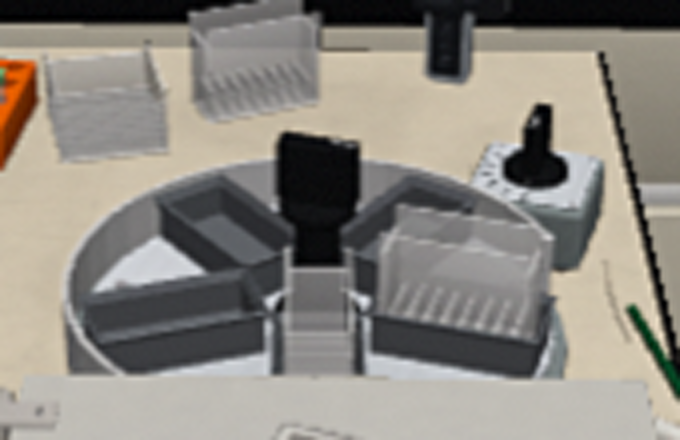

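```bash
for i in 1 2 3 4; do python3 -m crank '[[-0.6,0,0,0,0,0,-8.58],[-0.6,0,0,0,0,0,-8.58],[-0.6,0,0,0,0,0,-8.58],[-0.6,0,0,0,0,0,-8.58],[-0.6,0,0,0,0,0,-8.58]]' | head -3; done
python3 -m crank '[[-0.6,0,0,0,0,0,-8.4],[-0.6,-2.5,0,0,0,0,0],[-0.6,-2.5,0,0,0,0,0],[-0.6,-2.5,0,0,0,0,0],[-0.6,0,0,0,0,0,0]]'
python3 - <<'E'
from ov import *
go((.562,.028,.122),162.9)
r=read_camera("wrist");save(r,"w9")
E
```

```text
time: 11.85
eef_pos: [0.4843, 0.0516, 0.2036]
tcp_rot: [0.974, 0.226, -0.002, -0.001]
time: 12.35
eef_pos: [0.4843, 0.0516, 0.2036]
tcp_rot: [0.824, 0.567, -0.001, -0.001]
time: 12.85
eef_pos: [0.4843, 0.0516, 0.2036]
tcp_rot: [0.56, 0.829, -0.001, -0.002]
time: 13.35
eef_pos: [0.4843, 0.0516, 0.2036]
tcp_rot: [0.218, 0.976, -0.0, -0.002]
time: 13.85
eef_pos: [0.5582, 0.0286, 0.2038]
tcp_rot: [0.149, 0.989, -0.0, -0.001]
contact_force: [-0.4, -0.1, 0.7]
opening: 0.801
t 13.85 tcp [0.5582 0.0286 0.2038] yaw 162.83 tilt [-0.0022  0.0001] F [-0.4 -0.1  0.7] T [ 0.01 -0.   -0.01] open 0.801 q6 -1.4 | shift cm [-0.4   0.06  8.17] turn -0.06923637626377399
```

View pics/w9.png

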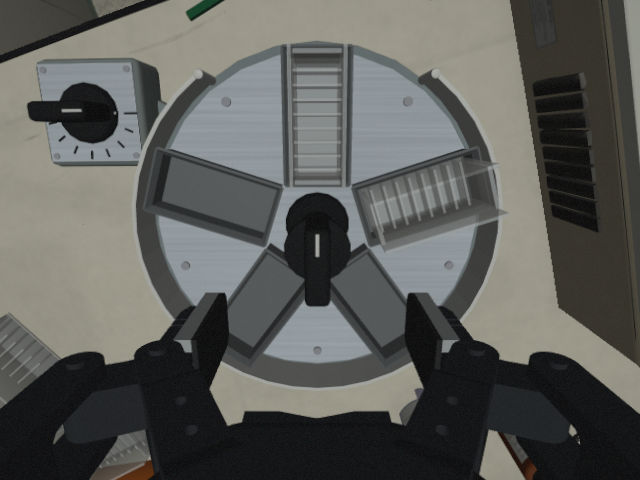

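```bash
python3 -m crank '[[-0.6,-0.3,0.06,2,0,0,0],[-0.6,0,0,3,0,0,0],[-0.6,0,0,2.2,0,0,0],[-0.6,0,0,1,0,0,0],[-0.6,0,0,0,0,0,0]]'
python3 -m crank '[[-0.6,0,0,0,0,0,0],[-0.6,0,0,0,0,0,0]]'
python3 - <<'E'
from ov import *
go((.562,.028,.122),162.9)
r=read_camera("wrist");save(r,"w10")
E
```

```text
time: 14.4
eef_pos: [0.558, 0.0296, 0.1212]
tcp_rot: [0.149, 0.989, -0.0, -0.003]
contact_force: [-0.1, -0.1, 0.1]
opening: 0.801
time: 14.6
eef_pos: [0.5611, 0.0291, 0.1251]
tcp_rot: [0.149, 0.989, 0.0, 0.001]
contact_force: [-0.6, -0.2, -0.2]
opening: 0.8
t 14.6 tcp [0.5611 0.0291 0.1251] yaw 162.9 tilt [ 0.0027 -0.0003] F [-0.6 -0.2 -0.2] T [ 0.02 -0.01  0.04] open 0.8 q6 -1.4 | shift cm [-0.12 -0.08  0.31] turn -0.0013397325210746658
```

View pics/w10.png

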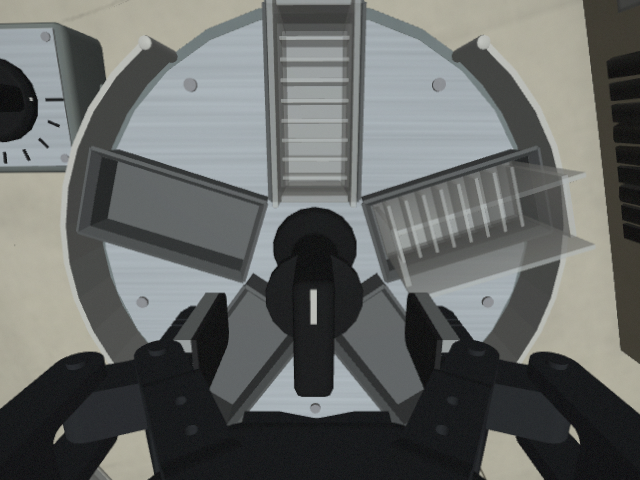

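```bash
python3 -m crank '[[-0.6,-0.1,-0.08,0.2,0,0,0],[-0.6,0,0,0,0,0,0],[1,0,0,0,0,0,0],[1,0,0,0,0,0,0],[1,0,0,0,0,0,0]]' 60
python3 -m crank '[[1,0,0,0,0,0,0],[1,0,0,0,0,0,0],[1,0,0,0,0,0,0]]'
python3 - <<'E'
from ov import *
go((.562,.028,.122),162.9)
E
```

```text
time: 15.15
eef_pos: [0.5609, 0.028, 0.1215]
tcp_rot: [0.149, 0.989, 0.0, -0.0]
contact_force: [1.0, 0.4, -0.7]
opening: 0.292
time: 15.45
eef_pos: [0.5609, 0.0281, 0.1217]
tcp_rot: [0.149, 0.989, -0.0, -0.0]
contact_force: [-0.6, 1.4, 0.9]
opening: 0.158
t 15.45 tcp [0.5609 0.0281 0.1217] yaw 162.89 tilt [-0.0001  0.    ] F [-0.6  1.4  0.9] T [ 0.01  0.16 -0.  ] open 0.158 q6 -1.4 | shift cm [-0.1   0.03 -0.03] turn -0.007945059319297343
```

```bash
python3 -m crank '[[1,0,0,0,0,0,2],[1,0,0,0,0,0,4],[1,0,0,0,0,0,6],[1,0,0,0,0,0,6],[1,0,0,0,0,0,6]]'
python3 -m crank '[[1,0,0,0,0,0,6],[1,0,0,0,0,0,6],[1,0,0,0,0,0,6],[1,0,0,0,0,0,6],[1,0,0,0,0,0,6]]'
python3 -m crank '[[1,0,0,0,0,0,6],[1,0,0,0,0,0,6],[1,0,0,0,0,0,4],[1,0,0,0,0,0,2],[1,0,0,0,0,0,0]]'
python3 - <<'E'
from ov import *
go((.562,.028,.122),162.9-72)
r=read_camera("wrist");save(r,"w11")
E
```

```text
time: 15.95
eef_pos: [0.561, 0.0282, 0.1217]
tcp_rot: [0.353, 0.936, 0.0, 0.0]
contact_force: [0.1, 0.3, 0.9]
opening: 0.152
time: 16.45
eef_pos: [0.5612, 0.0283, 0.1217]
tcp_rot: [0.584, 0.812, 0.001, 0.0]
contact_force: [1.2, 1.2, 0.7]
opening: 0.153
time: 16.95
eef_pos: [0.5614, 0.0284, 0.1217]
tcp_rot: [0.702, 0.713, 0.001, 0.0]
contact_force: [1.0, 1.4, 0.6]
opening: 0.152
t 16.95 tcp [0.5614 0.0284 0.1217] yaw 90.88 tilt [0.0012 0.0006] F [1.  1.4 0.6] T [ 0.22 -0.08 -0.03] open 0.152 q6 -0.15 | shift cm [-0.04  0.06 -0.03] turn -0.02169140766099531
```

View pics/w11.png

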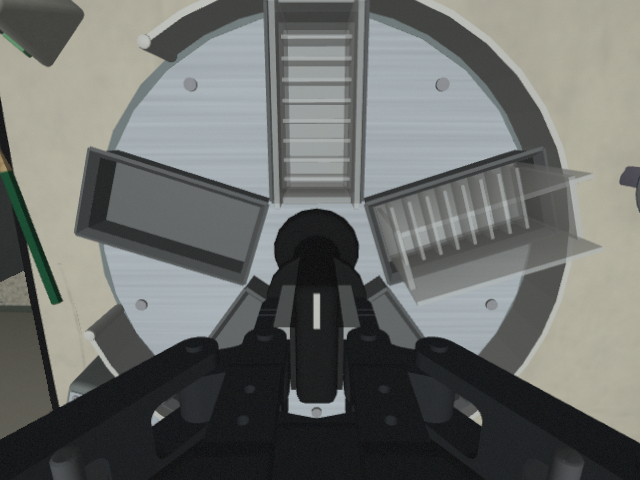

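```bash
python3 -m crank '[[-0.6,0,0,0,0,0,0],[-0.6,0,0,0,0,0,0],[-0.6,0,0,0,0,0,0],[-0.6,0,0,0,0,0,0],[-0.6,0,0,-1,0,0,0]]'
python3 -m crank '[[-0.6,0,0,-3,0,0,0],[-0.6,0,0,-4,0,0,0],[-0.6,0,0,-4,0,0,0],[-0.6,0,0,0,0,0,0]]'
python3 - <<'E'
from ov import *
go((.605,-.275,.22),23)
r=read_camera("wrist");save(r,"w12")
E
```

```text
time: 17.5
eef_pos: [0.5598, 0.0281, 0.1303]
tcp_rot: [0.702, 0.713, -0.001, -0.001]
contact_force: [0.6, 0.2, -0.4]
opening: 0.799
time: 17.9
eef_pos: [0.5646, 0.0276, 0.2503]
tcp_rot: [0.702, 0.713, 0.004, 0.006]
contact_force: [-0.1, 0.8, 0.8]
opening: 0.799
t 17.9 tcp [0.5646 0.0276 0.2503] yaw 90.9 tilt [ 0.0145 -0.0019] F [-0.1  0.8  0.8] T [0.   0.01 0.02] open 0.799 q6 -0.15 | shift cm [-30.32   3.52   3.14] turn 67.89967421134237
```

View pics/w12.png

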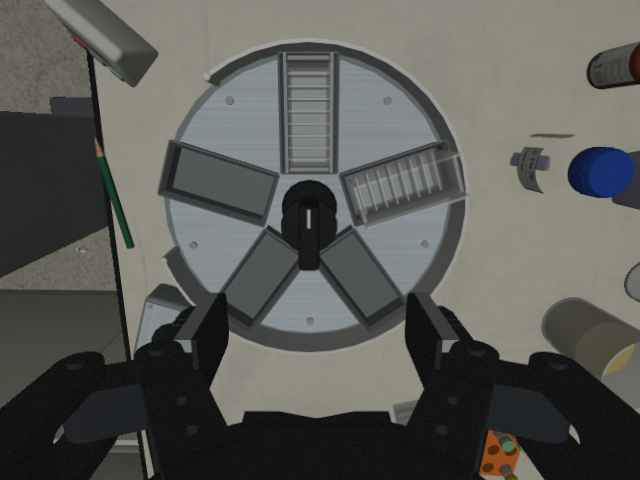

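```bash
python3 -m crank '[[-0.6,-4.3,0.4,0,0,0,0],[-0.6,-4.3,0.4,0,0,0,0],[-0.6,-4.3,0.3,0,0,0,0],[-0.6,-4.3,0.3,0,0,0,0],[-0.6,-4.3,0.3,1,0,0,0]]'
python3 -m crank '[[-0.6,-4.3,0.3,1,0,0,0],[-0.6,-4.3,0.3,0,0,0,0],[-0.6,0,0,0,0,0,8.5],[-0.6,0,0,0,0,0,8.5],[-0.6,0,0,0,0,0,8.5]]'
python3 -m crank '[[-0.6,0,0,0,0,0,8.5],[-0.6,0,0,0,0,0,8.5],[-0.6,0,0,0,0,0,8.5],[-0.6,0,0,0,0,0,8.5],[-0.6,0,0,0,0,0,8.5]]'
python3 -m crank '[[-0.6,0,0,0,0,0,0],[-0.6,0,0,0,0,0,0]]'
cat > fb.py <<'E'
from ov import *
go((.605,-.275,.22),23)
r=read_camera("wrist");im=r["color"].copy()
for q in trace("rack_1","wrist"):
    m=q["pixels"];ys,xs=np.where(m);print(q["p"],q["location"],xs.min(),xs.max(),ys.min(),ys.max())
    if q["p"]<.4 or ys.min()<3: continue
    c=onz(r,q["location"],.034)
    if c[1]>-.15: continue
    x,f,a=fitbox(r,m,[*c[:2],.4]);print(np.round(x[:2],4),np.degrees(x[2]),f,a);draw(im,r,box(x))
    go((*x[:2],.058),np.degrees(x[2]))
import sys
save(dict(color=im),sys.argv[1])
E
python3 fb.py w13
```

```text
time: 18.45
eef_pos: [0.5814, -0.1884, 0.232]
tcp_rot: [0.702, 0.713, 0.0, 0.001]
contact_force: [1.5, 0.1, 0.1]
opening: 0.799
time: 18.95
eef_pos: [0.5877, -0.2728, 0.2197]
tcp_rot: [0.844, 0.537, -0.001, -0.001]
contact_force: [-0.6, 0.1, -0.3]
opening: 0.803
time: 19.45
eef_pos: [0.5879, -0.2721, 0.22]
tcp_rot: [0.981, 0.195, -0.001, -0.001]
contact_force: [0.0, -0.1, -0.1]
opening: 0.8
time: 19.65
eef_pos: [0.5882, -0.2723, 0.2206]
tcp_rot: [0.98, 0.2, -0.001, -0.001]
contact_force: [-0.3, 0.2, -0.1]
opening: 0.802
t 19.65 tcp [ 0.5882 -0.2723  0.2206] yaw 23.07 tilt [-0.0015  0.0009] F [-0.3  0.2 -0.1] T [ 0.02 -0.01  0.01] open 0.802 q6 0.58 | shift cm [1.44 0.9  0.05] turn 0.06716060791978862
0.83 [334.3, 204.2] 309 357 148 258
[ 0.6062 -0.2782] 23.165996402814283 225.48627450980393 5273.0
t 19.75 tcp [ 0.5884 -0.2724  0.221 ] yaw 23.01 tilt [-0.0008  0.0006] F [-1.  -0.2  0. ] T [-0.02  0.07 -0.  ] open 0.799 q6 0.58 | shift cm [ 1.42  1.24 16.3 ] turn -0.15412278143978142
```

View pics/w13.png

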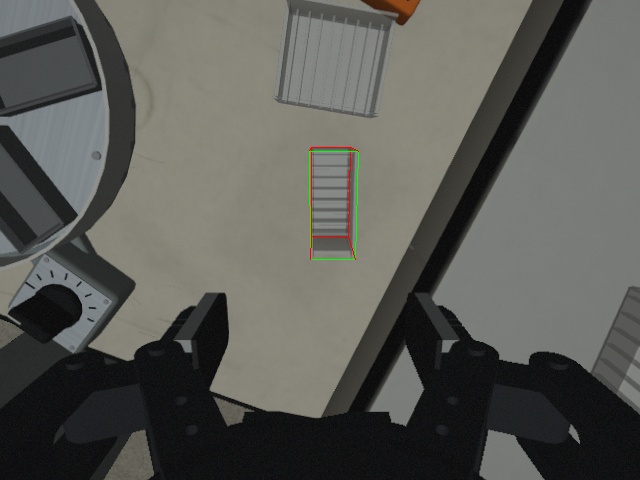

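```bash
python3 -m crank '[[-0.6,1.42,1.15,3,0,0,0],[-0.6,0,0,4,0,0,0],[-0.6,0,0,4,0,0,0],[-0.6,0,0,2.5,0,0,0],[-0.6,0,0,1.5,0,0,0]]' 35
python3 -m crank '[[-0.6,0,0,0.8,0,0,0],[-0.6,0,0,0,0,0,0],[-0.6,0,0,0,0,0,0],[-0.6,0,0,0,0,0,0]]'
python3 - <<'E'
from ov import *
go((.6062,-.2782,.058),23.1)
r=read_camera("wrist");save(r,"w14")
E
```

```text
time: 20.25
eef_pos: [0.6046, -0.2766, 0.0681]
tcp_rot: [0.98, 0.199, -0.002, -0.002]
contact_force: [-0.0, 0.5, 0.4]
opening: 0.799
time: 20.65
eef_pos: [0.6073, -0.2784, 0.0657]
tcp_rot: [0.98, 0.199, 0.001, 0.001]
contact_force: [0.2, -0.4, 0.8]
opening: 0.797
t 20.65 tcp [ 0.6073 -0.2784  0.0657] yaw 22.9 tilt [ 0.0031 -0.002 ] F [ 0.2 -0.4  0.8] T [ 0.03 -0.02  0.03] open 0.797 q6 0.59 | shift cm [-0.1  -0.06  0.77] turn -0.1985765827661936
```

View pics/w14.png

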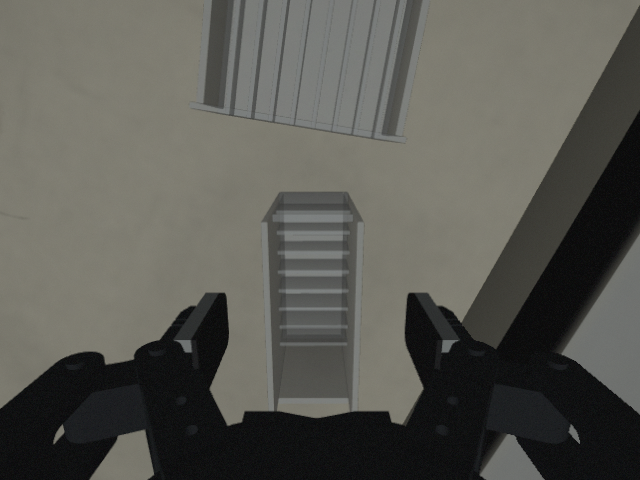

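```bash
python3 -m crank '[[-0.6,-0.05,-0.1,0.5,0,0,0],[-0.6,0,0,0.2,0,0,0],[-0.6,0,0,0,0,0,0],[1,0,0,0,0,0,0],[1,0,0,0,0,0,0]]' 35
python3 -m crank '[[1,0,0,0,0,0,0],[1,0,0,0,0,0,0],[1,0,0,0,0,0,0],[1,0,0,0,0,0,0]]'
python3 - <<'E'
from ov import *
go((.6062,-.2782,.058),23.1)
E
```

```text
time: 21.2
eef_pos: [0.6053, -0.277, 0.0566]
tcp_rot: [0.98, 0.198, 0.0, 0.0]
contact_force: [-0.2, 0.2, -0.3]
opening: 0.466
time: 21.6
eef_pos: [0.6055, -0.277, 0.0567]
tcp_rot: [0.98, 0.198, 0.0, 0.0]
contact_force: [0.1, -0.0, 1.3]
opening: 0.393
t 21.6 tcp [ 0.6055 -0.277   0.0567] yaw 22.89 tilt [ 0.0004 -0.0002] F [ 0.1 -0.   1.3] T [-0.01 -0.05 -0.01] open 0.393 q6 0.59 | shift cm [ 0.02  0.14 -0.13] turn -0.21206457676785817
```

```bash
python3 -m crank '[[1,0,0,-2,0,0,0],[1,0,0,-4,0,0,0],[1,0,0,-4,0,0,0],[1,0,0,-4,0,0,0],[1,0,0,-3,0,0,0]]'
python3 -m crank '[[1,0,0,0,0,0,8],[1,0,0,0,0,0,8],[1,0,0,0,0,0,8],[1,0,0,0,0,0,8],[1,0,0,0,0,0,8]]'
python3 -m crank '[[1,0,0,0,0,0,0]]'
python3 - <<'E'
from ov import *
go((.4855,.0515,.20),-17.1)
r=read_camera("wrist");save(r,"w15")
E
```

```text
time: 22.1
eef_pos: [0.6057, -0.2771, 0.2295]
tcp_rot: [0.98, 0.198, 0.001, 0.001]
contact_force: [0.8, -0.6, -0.6]
opening: 0.391
time: 22.6
eef_pos: [0.605, -0.2767, 0.2259]
tcp_rot: [0.988, -0.152, -0.001, -0.0]
contact_force: [-0.4, 0.6, -0.4]
opening: 0.396
time: 22.7
eef_pos: [0.605, -0.2767, 0.2259]
tcp_rot: [0.989, -0.149, -0.001, -0.0]
contact_force: [-0.3, -0.2, -0.4]
opening: 0.395
t 22.7 tcp [ 0.605  -0.2767  0.2259] yaw -17.1 tilt [-0.001   0.0006] F [-0.3 -0.2 -0.4] T [0.03 0.03 0.02] open 0.395 q6 1.29 | shift cm [-21.07 -27.85   2.63] turn 0.00040057572884677484
```

View pics/w15.png

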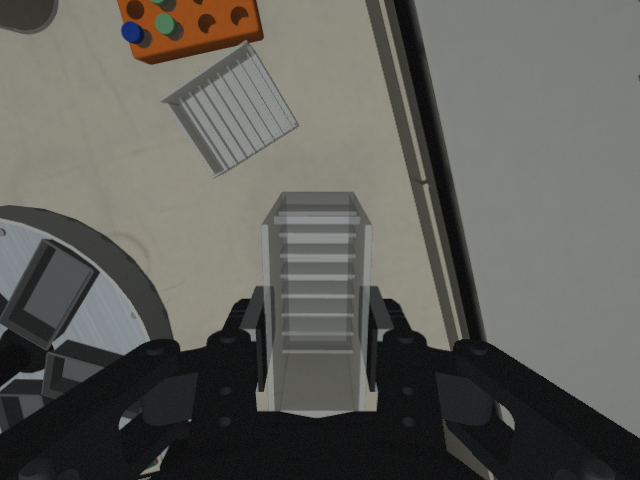

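```bash
python3 -m crank '[[1,-2.63,-3.48,0,0,0,0],[1,-2.63,-3.48,0,0,0,0],[1,-2.63,-3.48,0,0,0,0],[1,-2.63,-3.48,0,0,0,0],[1,-2.63,-3.48,0,0,0,0]]'
python3 -m crank '[[1,-2.63,-3.48,0,0,0,0],[1,-2.63,-3.48,0,0,0,0],[1,-2.63,-3.48,0,0,0,0],[1,0,0,3,0,0,0],[1,0,0,3,0,0,0]]'
python3 -m crank '[[1,0,0,2,0,0,0],[1,0,0,1,0,0,0],[1,0,0,0,0,0,0],[1,0,0,0,0,0,0],[1,0,0,0,0,0,0]]'
python3 - <<'E'
from ov import *
go((.4855,.0515,.0847),-17.1)
r=read_camera("wrist");save(r,"w16")
E
```

```text
time: 23.25
eef_pos: [0.5299, -0.0704, 0.2264]
tcp_rot: [0.989, -0.147, -0.0, -0.0]
contact_force: [1.0, -1.1, -0.7]
opening: 0.393
time: 23.75
eef_pos: [0.4865, 0.0525, 0.1673]
tcp_rot: [0.989, -0.146, 0.002, -0.0]
contact_force: [0.2, -0.3, -0.8]
opening: 0.39
time: 24.25
eef_pos: [0.4873, 0.0508, 0.1381]
tcp_rot: [0.989, -0.149, 0.001, -0.0]
contact_force: [-0.1, 0.1, -0.3]
opening: 0.388
t 24.25 tcp [0.4873 0.0508 0.1381] yaw -17.1 tilt [ 0.0029 -0.0003] F [-0.1  0.1 -0.3] T [-0.   -0.01  0.05] open 0.388 q6 1.77 | shift cm [-0.21 -0.01  5.34] turn 0.004228726708319641
```

View pics/w16.png

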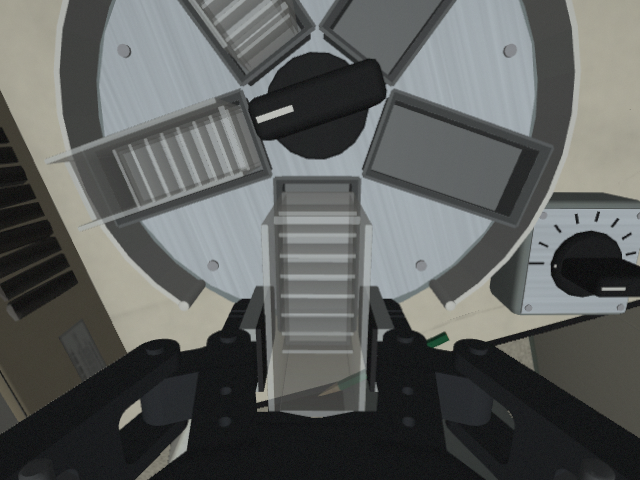

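```bash
python3 -m crank '[[1,0,0,0.7,0,0,0],[1,0,0,0.8,0,0,0],[1,0,0,0.4,0,0,0],[1,0,0,0.2,0,0,0],[1,0,0,0,0,0,0]]'
python3 -m crank '[[1,0,0,0,0,0,0],[1,0,0,0,0,0,0],[1,0,0,0,0,0,0]]'
python3 - <<'E'
from ov import *
go((.4855,.0515,.0847),-17.1)
r=read_camera("wrist");im=r["color"][:,:,::-1][160:300,230:400];cv2.imwrite("pics/z17.png",cv2.resize(im,None,fx=4,fy=4,interpolation=cv2.INTER_CUBIC))
E
```

```text
time: 24.8
eef_pos: [0.4858, 0.0511, 0.1149]
tcp_rot: [0.989, -0.149, -0.001, 0.0]
contact_force: [-0.7, -0.8, 0.4]
opening: 0.392
time: 25.1
eef_pos: [0.4864, 0.051, 0.1158]
tcp_rot: [0.989, -0.149, 0.0, -0.0]
contact_force: [0.2, 0.6, -0.4]
opening: 0.391
t 25.1 tcp [0.4864 0.051  0.1158] yaw -17.11 tilt [ 0.0006 -0.0001] F [ 0.2  0.6 -0.4] T [-0.07 -0.06 -0.03] open 0.391 q6 1.77 | shift cm [-0.1  -0.02  3.11] turn -0.010101029642953563
```

View pics/z17.png

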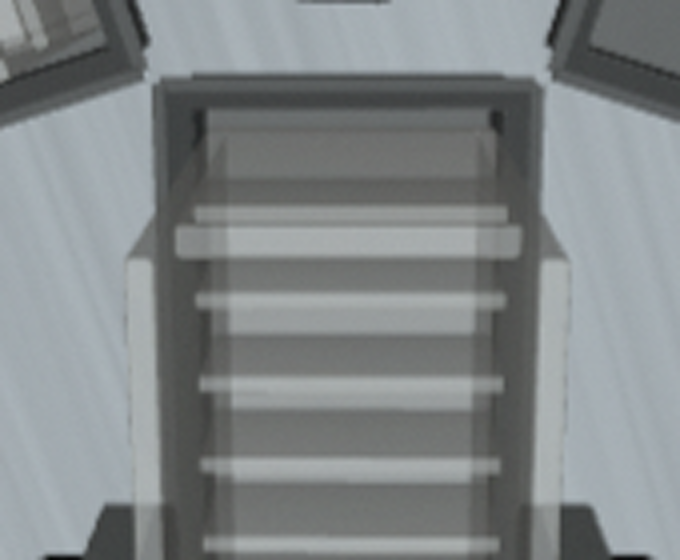

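```bash
python3 -m crank '[[1,-0.1,-0.04,0.3,0,0,0],[1,0,0,0.5,0,0,0],[1,0,0,0.4,0,0,0],[1,0,0,0,0,0,0],[1,0,0,0,0,0,0]]'
python3 - <<'E'
from ov import *
go((.4855,.0515,.0847),-17.1)
E
```

```text
time: 25.65
eef_pos: [0.4851, 0.0518, 0.1032]
tcp_rot: [0.989, -0.149, -0.0, 0.0]
contact_force: [-0.1, -0.3, -1.8]
opening: 0.391
t 25.65 tcp [0.4851 0.0518 0.1032] yaw -17.11 tilt [-0.0006  0.0001] F [-0.1 -0.3 -1.8] T [ 0.   -0.05  0.01] open 0.391 q6 1.77 | shift cm [0.04 0.01 1.85] turn -0.010665657825910557
```

```bash
python3 -m crank '[[1,0,0,0.4,0,0,0],[1,0,0,0.4,0,0,0],[1,0,0,0.4,0,0,0],[1,0,0,0,0,0,0],[1,0,0,0,0,0,0]]'
python3 -m crank '[[1,0,0,0.3,0,0,0],[1,0,0,0.3,0,0,0],[1,0,0,0,0,0,0],[1,0,0,0,0,0,0]]'
python3 - <<'E'
from ov import *
go((.4855,.0515,.0847),-17.1)
r=read_camera("wrist");im=r["color"][:,:,::-1][160:300,230:400];cv2.imwrite("pics/z18.png",cv2.resize(im,None,fx=4,fy=4,interpolation=cv2.INTER_CUBIC))
E
```

```text
time: 26.15
eef_pos: [0.4852, 0.0518, 0.0913]
tcp_rot: [0.989, -0.149, -0.0, 0.0]
contact_force: [0.1, 0.0, -0.7]
opening: 0.391
time: 26.55
eef_pos: [0.4852, 0.0518, 0.0854]
tcp_rot: [0.989, -0.149, -0.0, 0.0]
contact_force: [0.4, 0.2, -1.0]
opening: 0.393
t 26.55 tcp [0.4852 0.0518 0.0854] yaw -17.11 tilt [-0.0003  0.    ] F [ 0.4  0.2 -1. ] T [ 0.01 -0.03  0.02] open 0.393 q6 1.77 | shift cm [0.04 0.02 0.07] turn -0.008520117049954479
```

View pics/z18.png

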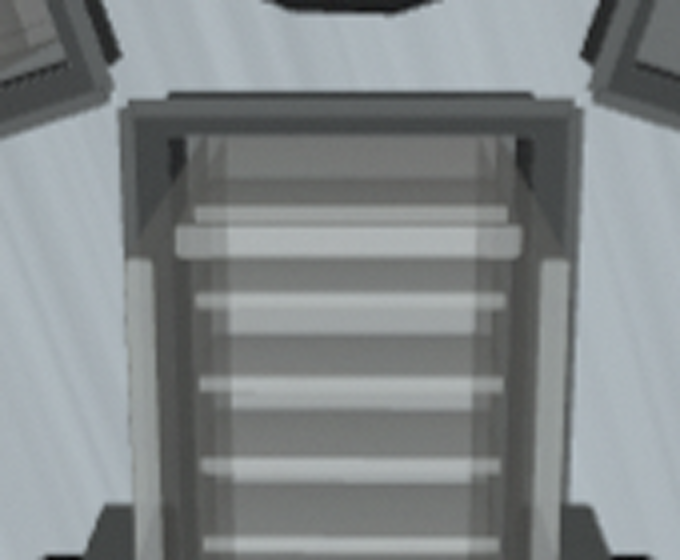

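Nearly seated, same as the first. Finish and release.

```bash
python3 -m crank '[[1,0,0,0.12,0,0,0],[1,0,0,0,0,0,0],[-0.6,0,0,0,0,0,0],[-0.6,0,0,0,0,0,0],[-0.6,0,0,0,0,0,0]]'
python3 -m crank '[[-0.6,0,0,-1,0,0,0],[-0.6,0,0,-3,0,0,0],[-0.6,0,0,-4,0,0,0],[-0.6,0,0,-4,0,0,0],[-0.6,0,0,0,0,0,0]]'
python3 - <<'E'
from ov import *
r=read_camera("wrist");save(r,"w19")
for n in("dial_grip","dial_pointer"):
  for q in place_of(n,"wrist")[:2]: print(n,round(q["p"],2),np.round(onz(r,q["location"],.076 if n=="dial_grip" else .08),4))
r=read_camera("side");save(r,"s19",(230,200,170,110),4)
go((.433,-.101,.2),74)
E
```

```text
time: 27.1
eef_pos: [0.4853, 0.0518, 0.0844]
tcp_rot: [0.989, -0.149, 0.0, 0.0]
contact_force: [-0.1, 0.6, -0.1]
opening: 0.799
time: 27.6
eef_pos: [0.4892, 0.0514, 0.2122]
tcp_rot: [0.989, -0.149, 0.007, -0.0]
contact_force: [0.7, 1.2, -0.2]
opening: 0.796
dial_grip 0.74 [ 0.4323 -0.0996  0.076 ]
dial_pointer 0.85 [ 0.4423 -0.0798  0.08  ]
t 27.8 tcp [0.4845 0.0518 0.2034] yaw -17.11 tilt [-0.0018  0.0002] F [ 0.3 -0.4  0.4] T [ 0.05  0.02 -0.  ] open 0.801 q6 1.77 | shift cm [-0.43 16.12  0.35] turn 88.88954418141435
```

View pics/w19.png

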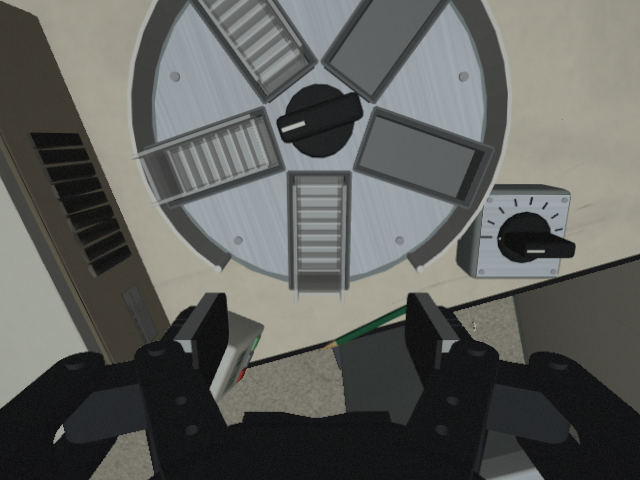

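View pics/s19.png

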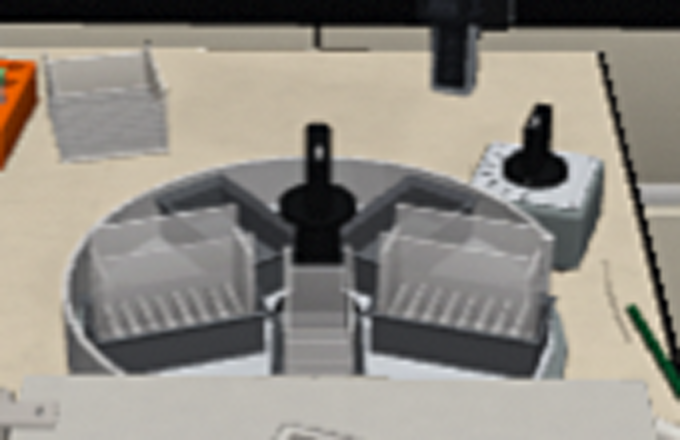

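```bash
python3 -m crank '[[-0.6,-0.2,4,0,0,0,0],[-0.6,-0.2,4,0,0,0,0],[-0.6,0,4,0,0,0,0],[-0.6,0,4.1,0,0,0,0],[-0.6,0,0,0,0,0,-8.2]]'
for i in 1 2; do python3 -m crank '[[-0.6,0,0,0,0,0,-8.18],[-0.6,0,0,0,0,0,-8.18],[-0.6,0,0,0,0,0,-8.18],[-0.6,0,0,0,0,0,-8.18],[-0.6,0,0,0,0,0,-8.18]]'|head -2; done
python3 -m crank '[[-0.6,0,0,0,0,0,0],[-0.6,0,0,0,0,0,0]]' |head -1
cat > dl.py <<'E'
from ov import *
import sys
r=read_camera("wrist");save(r,sys.argv[1])
for n in("dial_grip","dial_pointer"):
  for q in place_of(n,"wrist")[:2]: print(n,round(q["p"],2),q["location"],np.round(onz(r,q["location"],.076 if n=="dial_grip" else .08),4))
go((.4325,-.1005,.078),72.9)
E
python3 dl.py w20
```

```text
time: 28.3
eef_pos: [0.4322, -0.1041, 0.2026]
tcp_rot: [0.997, -0.079, -0.002, 0.0]
contact_force: [0.8, 1.6, 0.3]
opening: 0.803
time: 28.8
eef_pos: [0.4331, -0.1005, 0.2023]
time: 29.3
eef_pos: [0.4331, -0.1004, 0.2023]
time: 29.5
dial_grip 0.93 [318.4, 235.6] [ 0.4343 -0.1016  0.076 ]
dial_pointer 0.71 [318.3, 207.7] [ 0.4402 -0.0826  0.08  ]
t 29.65 tcp [ 0.4339 -0.1008  0.2038] yaw 72.8 tilt [-0.0009  0.0004] F [ 0.6 -0.1  0.4] T [-0.07  0.03 -0.02] open 0.798 q6 -0.16 | shift cm [-1.000e-02 -1.300e-01  1.258e+01] turn -0.10078146226229023
```

View pics/w20.png

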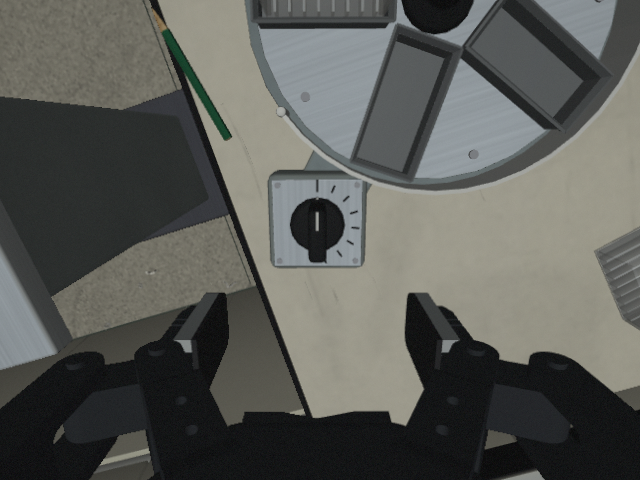

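```bash
python3 -m crank '[[-0.6,0,-0.04,3,0,0,0],[-0.6,0,0,4,0,0,0],[-0.6,0,0,3,0,0,0],[-0.6,0,0,1.5,0,0,0],[-0.6,0,0,0.5,0,0,0]]'
python3 -m crank '[[-0.6,0,0,0,0,0,0],[-0.6,0,0,0,0,0,0],[-0.6,0,0,0,0,0,0]]'
python3 dl.py w21
```

```text
time: 30.15
eef_pos: [0.4322, -0.1001, 0.0821]
tcp_rot: [0.805, 0.594, -0.001, -0.002]
contact_force: [-0.3, 0.2, 0.3]
opening: 0.799
time: 30.45
eef_pos: [0.4347, -0.1013, 0.0857]
tcp_rot: [0.804, 0.594, 0.001, 0.001]
contact_force: [0.9, 0.7, 0.1]
opening: 0.805
dial_grip 0.77 [310.2, 311.7] [ 0.4328 -0.1     0.076 ]
dial_pointer 0.75 [309.8, 265.1] [ 0.4388 -0.0807  0.08  ]
t 30.6 tcp [ 0.4343 -0.1011  0.0853] yaw 72.89 tilt [ 0.0017 -0.0009] F [ 0.1 -0.3 -0.2] T [-0.02  0.01  0.01] open 0.806 q6 -0.16 | shift cm [ 0.   -0.19  0.73] turn -0.013182006118114487
```

View pics/w21.png

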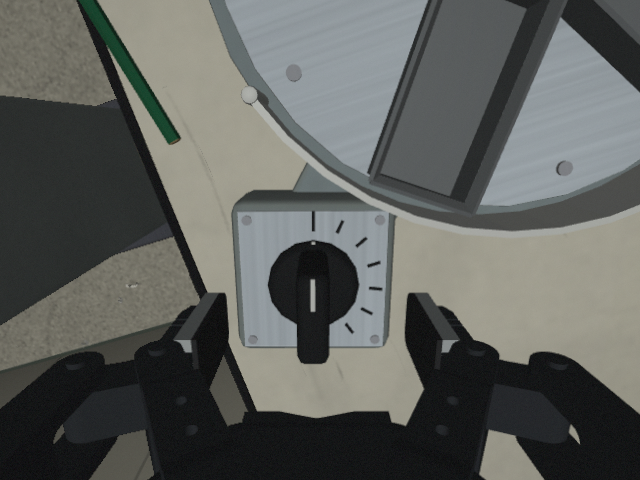

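```bash
python3 -m crank '[[-0.6,0,-0.13,0.5,0,0,0],[-0.6,0,0,0,0,0,0],[-0.6,0,0,0,0,0,0],[1,0,0,0,0,0,0],[1,0,0,0,0,0,0]]' 40
python3 -m crank '[[1,0,0,0,0,0,0],[1,0,0,0,0,0,0],[1,0,0,0,0,0,0],[1,0,0,0,0,0,0],[1,0,0,0,0,0,0]]'
python3 dl.py w22
```

```text
time: 31.1
eef_pos: [0.4325, -0.1005, 0.0793]
tcp_rot: [0.804, 0.594, 0.0, 0.0]
contact_force: [-0.6, 0.2, -0.3]
opening: 0.47
time: 31.6
eef_pos: [0.4333, -0.1007, 0.0796]
tcp_rot: [0.805, 0.594, 0.001, 0.001]
contact_force: [4.6, -0.7, -2.6]
opening: 0.132
dial_grip 0.79 [316.2, 319.1] [ 0.4335 -0.1001  0.076 ]
dial_pointer 0.92 [314.4, 270.2] [ 0.439  -0.0804  0.08  ]
t 31.75 tcp [ 0.4333 -0.1007  0.0796] yaw 72.87 tilt [ 0.0023 -0.0007] F [ 4.7 -0.6 -1.9] T [-0.09 -0.79  0.  ] open 0.127 q6 -0.16 | shift cm [-0.   -0.08  0.16] turn -0.026076912571596722
```

```bash
python3 -m crank '[[1,0,0.07,0,0,0,2],[1,0,0,0,0,0,4],[1,0,0,0,0,0,6],[1,0,0,0,0,0,6],[1,0,0,0,0,0,6]]'
python3 -m crank '[[1,0,0,0,0,0,6],[1,0,0,0,0,0,6],[1,0,0,0,0,0,6],[1,0,0,0,0,0,6],[1,0,0,0,0,0,6]]'
python3 -m crank '[[1,0,0,0,0,0,6],[1,0,0,0,0,0,6],[1,0,0,0,0,0,4],[1,0,0,0,0,0,2],[1,0,0,0,0,0,0]]'
python3 -m crank '[[1,0,0,0,0,0,0],[1,0,0,0,0,0,0]]'
python3 dl.py w23
```

```text
time: 32.25
eef_pos: [0.4329, -0.1004, 0.0796]
tcp_rot: [0.911, 0.412, -0.0, -0.001]
contact_force: [0.5, 1.5, 2.0]
opening: 0.129
time: 32.75
eef_pos: [0.4325, -0.0998, 0.0796]
tcp_rot: [0.987, 0.162, -0.001, -0.001]
contact_force: [-0.2, 2.8, 3.3]
opening: 0.126
time: 33.25
eef_pos: [0.4324, -0.0994, 0.0796]
tcp_rot: [1.0, 0.007, -0.001, -0.002]
contact_force: [-0.2, 5.4, 4.7]
opening: 0.132
time: 33.45
eef_pos: [0.4324, -0.0994, 0.0795]
tcp_rot: [1.0, 0.008, -0.001, -0.002]
contact_force: [-1.0, 5.2, 6.5]
opening: 0.135
dial_grip 0.97 [313.3, 321.8] [ 0.4328 -0.0991  0.076 ]
dial_grip 0.18 [312.8, 271.4] [ 0.4524 -0.0987  0.076 ]
dial_pointer 0.97 [315.9, 274.5] [ 0.4528 -0.0998  0.08  ]
t 33.6 tcp [ 0.4324 -0.0993  0.0796] yaw 0.91 tilt [-0.0027  0.0035] F [-0.5  6.   5.8] T [0.99 0.04 0.02] open 0.126 q6 1.1 | shift cm [0.   0.12 0.16] turn -71.98991356264912
```

View pics/w23.png

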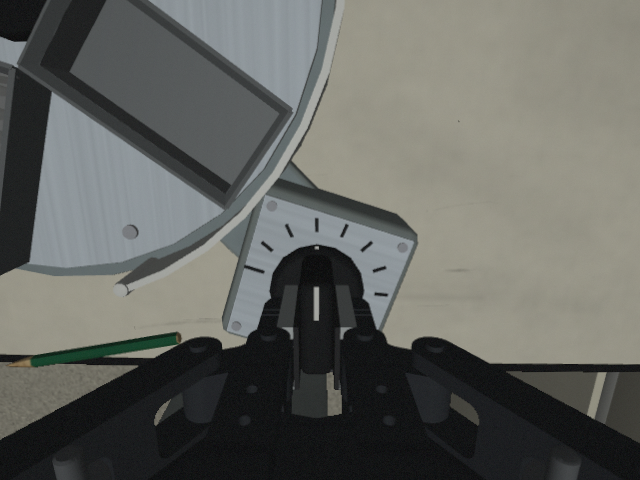

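```bash
python3 -m crank '[[-0.6,0,0,0,0,0,0],[-0.6,0,0,0,0,0,0],[-0.6,0,0,0,0,0,0],[-0.6,0,0,0,0,0,0],[-0.6,0,0,-1,0,0,0]]'
python3 -m crank '[[-0.6,0,0,-4,0,0,0],[-0.6,0,0,-4,0,0,0],[-0.6,-0.5,2,-4,0,0,0],[-0.6,0,4,-3,0,0,0],[-0.6,0,4,0,0,0,0]]'
python3 -m crank '[[-0.6,0,4,0,0,0,0],[-0.6,0,4,0,0,0,0],[-0.6,0,0,0,0,0,0],[-0.6,0,0,0,0,0,0]]'
python3 - <<'E'
from ov import *
r=read_camera("top");save(r,"t24",(190,130,250,210),3.2)
r=read_camera("side");save(r,"s24",(230,200,170,110),4)
r=read_camera("wrist");save(r,"w24")
go((.4325,-.1,.2),0)
E
```

```text
time: 34.1
eef_pos: [0.4319, -0.1002, 0.0883]
tcp_rot: [1.0, 0.008, -0.002, -0.001]
contact_force: [-0.2, -0.4, 0.6]
opening: 0.799
time: 34.6
eef_pos: [0.432, -0.2032, 0.2465]
tcp_rot: [1.0, 0.009, 0.005, 0.004]
contact_force: [0.4, 0.3, -0.3]
opening: 0.797
time: 35.0
eef_pos: [0.4307, -0.2812, 0.2396]
tcp_rot: [1.0, 0.007, -0.0, -0.0]
contact_force: [-0.1, 0.5, 0.8]
opening: 0.801
t 35.15 tcp [ 0.4309 -0.2796  0.2394] yaw 0.96 tilt [-0.0001  0.0004] F [-0.5  0.8 -0.3] T [ 0.03  0.04 -0.03] open 0.798 q6 0.78 | shift cm [  0.46 -17.95   3.94] turn 0.9572915316742723
```

View pics/t24.png

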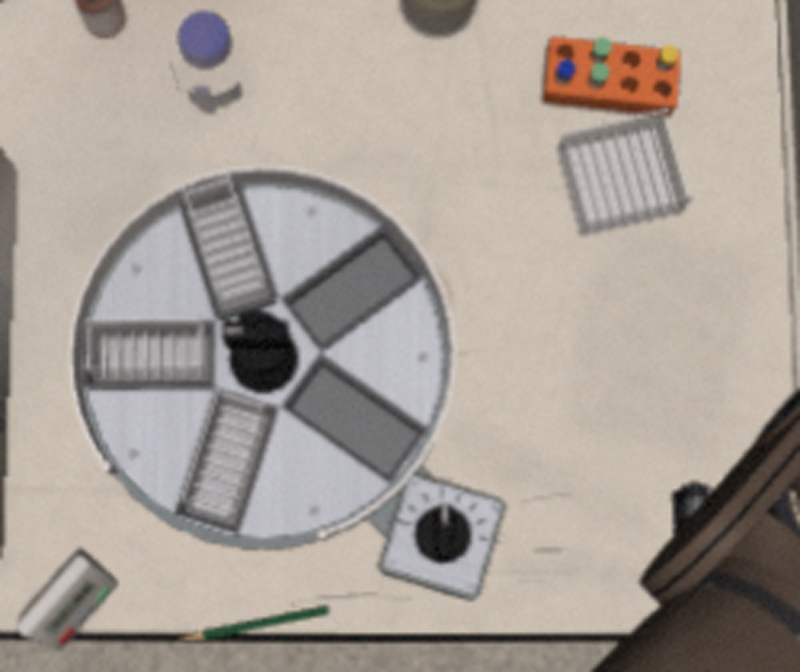

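View pics/w24.png

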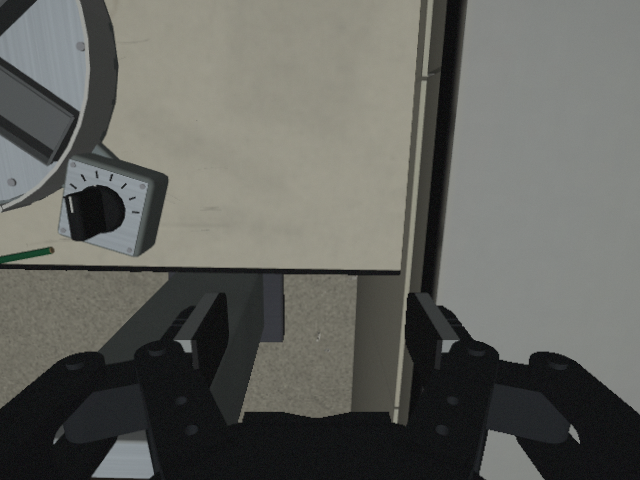

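View pics/s24.png

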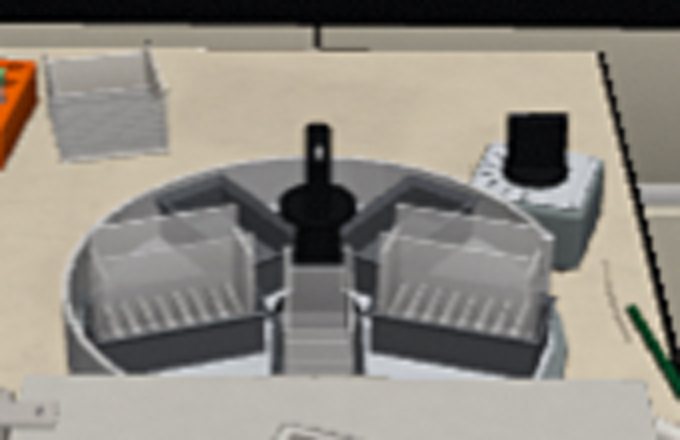

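```bash
python3 -c "
from plant import *
print(sign_off())"
```

```text
the job is handed in; nothing more can be done
None
```

The wheel is loaded and the job was handed in at about 35 s of the 72 s allowed; `sign_off()` gives no verdict.

- **First rack:** I put the nearer bench rack into the dish at the opening, released it, and saw no contact force on the way down.
- **Wheel:** I turned it 72° clockwise by the centre knob and let go. The next empty dish was then at the opening.
- **Second rack:** I put it into that dish at the same tool position, to within about 0.5 mm.
- **Dial:** I turned it 72° clockwise and let go.

**Last checks:** The final pictures show all three narrow racks standing upright and fully down in adjacent dishes. The knob is one click on, and the dial's pointer is at the third tick after the long zero tick. The wide rack and the timer are where they started, and the gripper is clear of everything. No check failed or disagreed at the end. These checks are by eye, as joint angles and rack positions cannot be read directly.

**On the way:** The arm settled 1–2 mm late along the tool's x axis, and the wrist camera read about 1 mm off sideways. I corrected both before each lowering. While turning, the dial grip carried about 5–8 N of force, well under the limit.

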